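# Assemble the nested calorimeter on the stirrer

### The arm

A 7-joint arm with a two-finger parallel gripper is mounted at the origin on the work surface. World frame = base frame: x ahead of the robot, y to its left, z up, the work surface at z = 0. Lengths are in m, angles in rad, forces in N, time in s.
With the tool pointing down it reaches from about 0.4 to 0.85 m from the base axis. Payload 4.5 kg.
Tool frame: the origin (TCP) lies midway between the tips of the shut fingers; the grasp point (between the pads) lies 19 mm behind it; z points along the fingers, y is the direction in which the jaws open and shut (so a half turn about z gives the same grasp; the last joint's range is limited). The gripper opens to 88 mm and grips with 3 to 60 N. Pads are 18 mm wide; open, the fingers measure 123 mm over their backs; the gripper's body (75 mm by 187 mm) begins 45 mm behind the grasp point.
Start: joints at [1.282, 0.689, -0.195, 1.565, 0.157, 0.902, -0.215], TCP at [0.198, -0.593, 0.239] pointing down, gripper open.
Joint ranges: [-3.01, 3.01], [-0.46, 2.08], [-1.47, 1.51], [0.13, 2.56], [-1, 4.14], [0.04, 2.09], [-2.66, 2.66]. Speed limits (rad/s): [2.57, 2.57, 3.14, 3.14, 3.14, 3.14, 3.14].

### API

Orientations are given as [roll, pitch, yaw] about the fixed x, y, z axes, in that order (R = Rz(yaw) Ry(pitch) Rx(roll)).
In Python, from cell import readout, vision, job_done gives the robot as it stands. The module is installed in compiled form; this text tells all that it offers.
- The arm moves only by the tool play_rows, never from a script. Its argument "steps" is a list of rows, each an object with "slide": the shift along the world's x, y, z in mm, a list of three; "twist": the turn, a rotation vector about the world's x, y, z in rad, a list of three; "gripper": the opening, from 0 (shut) to 1 (fully open). In form: [{"slide": [dx, dy, dz], "twist": [wx, wy, wz], "gripper": gripper}, ...]. A call has 1 to 20 rows; each row shifts and turns the commanded pose from where the row before left it; what a row does not reach is not made up. A row lasts 1/8 s, in which the tool goes at most 62.5 mm and 10.7 degrees, less where a joint would pass 70% of its speed; a pose out of reach is approached as far as the arm can. A call is refused whole if a number of a shift passes 62.5 or a number of a turn 0.188, either way. A call with a gripper value outside its range is refused whole. The fingers move at their own pace and stop on an object; "squeeze" is the grip in N (left out, the last holds). Time passes only in rows, so rows that do not move let the fingers close. It gives the time, the measured TCP pose, the force and the opening at its end, in the units of the state.
- readout.read_state(): the state, without advancing time (a new reading comes with each control period).
- vision.get_image(name): name is "scene" or "top"; returns the picture (420x560x3 uint8, red, green, blue); there is no depth.
- vision.camera_params(name): a dict with "intrinsics" (3x3 intrinsics, pixels), "R" (3x3) and "t" (3): a world point X has camera coordinates R X + t. Camera axes: x right, y down, z forward; pixel columns grow to the right and rows downward; lengths in m; the calibration is good to about 2 mm. A picture is of the moment at which its call begins. camera_params takes no time and is no camera call.
- job_done(): hands the job in, once; it reports no verdict.
Trained networks look in the newest picture that a camera, given by its name, has taken for a name from the list of things; names that differ only in an ending like _2 or _b are one class to them, and where a whole thing is asked for, a point or a joint stands for the part that bears it (a point fixed in the world has none). Each returns a list of dicts, best first, with "score" (0 to 1); they miss things now and then, are a little off and sometimes report something else, mostly with a low value. They report only what shows in the picture. A call takes as long as a camera call. They do not tell look-alikes from the thing itself.
- vision.search_frame(camera, target): "at" ([row, column] in pixels, amid what is visible of it).
- vision.tip_of(camera, target): "at" ([row, column] in pixels: a listed point, or the origin of a listed thing).
The state is a dict: "t": time; "joint_pos": joint angles; "joint_vel": joint speeds; "joint_efforts": joint torques, N m; "eef_pos": TCP position; "ee_rot": TCP orientation; "contact_force": force on the tool from outside, world axes, zero at the start; "ft_torque": the same for the moment, N m; "grip_width": finger opening in m.
Only numpy, scipy, OpenCV 4.12 (cv2) and the standard library are available. Lean on these libraries where they do the work, as an engineer would, in place of code of your own. Each camera call takes 0.05 s, during which the arm holds its last target. There are 200 camera calls.

### The job

Set up the calorimeter for the next class: stand the blue jacket flat on the stirrer with the stirrer's two pegs in its foot holes, nest the yellow liner in it, then the copper cup in the liner, and close the cup with the stopper, in that order. Each piece must go fully home and level, the upper three with their flanges down on the rim below, and be let go before the next is added. Set the pieces down rather than dropping them, and leave the bottle, the beaker and the petri dishes where they are.

Things in the scene. Friction and masses are not known exactly. Their poses are not given: they have to be found in the camera images.
- stirrer_seat (a point): Grey magnetic stirrer, a fixed flat box 130 x 150 x 30 mm with a white top and a black knob on its -x side. Point: centre of its top, 30 mm above the bench; z up. Two upright brass pegs, 9 mm thick, 20 mm tall, tips pointed, stand on the top 44 mm either side of the point along its x axis. The finished stack on it tops out 240 mm above the bench.
- jacket_mid (a point): Blue jacket, an open tapered vessel on a foot plate, 78 mm tall overall, loose, 0.18 kg. Foot plate 116 (along its x) x 48 x 10 mm with two 14 mm through holes 44 mm either side of the axis along x, for the pegs; either way round fits. Outside diameter 54 mm above the plate to 64 mm at the rim, wall 4 mm, inner floor 15 mm up. Point: on its axis, half-way up; z up.
- liner_mid (a point): Yellow liner, a tapered cup 106 mm tall, loose, 0.09 kg. Outside diameter 40 mm at the foot, 51 mm at 60 mm up, where a flange (63 mm diameter, 4 mm thick) has its underside; above it a 42 mm tall collar to grip, 51 to 54 mm wide. Wall 3.5 mm. Nested, the flange rests on the jacket's rim, the lower 60 mm inside with about 2 mm play. Point: on its axis, half-way up; z up.
- cup_mid (a point): Bare copper tapered cup 118 mm tall, loose, 0.12 kg. Outside diameter 31 mm at the foot, 42 mm at 72 mm up, where a flange (54 mm diameter, 4 mm thick) has its underside; above it a 42 mm tall collar to grip, 42 to 46 mm wide. Wall 3.5 mm. Nested, the flange rests on the liner's rim, the lower 72 mm inside with about 2 mm play. Point: on its axis, half-way up; z up.
- stopper_mid (a point): Stopper 65 mm tall, loose, 0.06 kg, standing on its plug: black tapered plug 25 mm long, 26 mm wide at the foot to 35 mm; black flange 47 mm wide, 6 mm thick; upright red knob 22 mm wide, 34 mm tall, to grip. Seated, the plug is in the cup's 39 mm mouth and the flange's underside rests on the cup's rim. Point: on its axis, half-way up; z up.
- reagent: Amber glass bottle with a black cap, 60 mm in diameter, 125 mm tall, not to be disturbed. Origin at the centre of its underside.
- beaker: Clear glass beaker, rim 72 mm in diameter, 85 mm tall, not to be disturbed. Origin at the centre of its underside.
- dishes: Low clear stack of petri dishes, 80 mm in diameter, 36 mm tall, not to be disturbed. Origin at the centre of its underside.
There are look-alikes about, which are no part of the job. There is more than one size of the part that bears jacket_mid; the job needs the larger.

How it is judged:
By the outcome, as a careful person would: the job done as asked, in the order asked, and still so for the second after the job is handed in, with the robot touching nothing.
It also fails if it takes over 72 s, if anything falls off the work surface, if the arm or the gripper's body presses on something with over 40 N, if the wrist force passes 120 N, or if a joint passes its speed limit or range.

## Working session

There is one attempt and no reset: what is moved stays moved. The work goes in short steps, Python scripts to look and compute and a tool call to move; the robot and the scene stay as the last step left them, time stands still between calls to the robot, and variables do not carry over. Pictures are saved under pics/ and viewed, about 8 in all and at most 12, crops included, and the job is handed in when it is done.

Besides the shell and the picture viewer there is one more tool, called after "Call:" by a JSON object that holds its "name" and its "arguments". play_rows: Moves the arm, as the interface text tells. Its arguments: {"type":"object","properties":{"steps":{"type":"array"},"squeeze":{"type":"number"}},"required":["steps"]}

```bash
mkdir -p pics; cat > h.py <<'E'
import numpy as np, cv2
from cell import readout, vision
def snap(n,f):
    im=vision.get_image(n); cv2.imwrite('pics/'+f,cv2.cvtColor(im,cv2.COLOR_RGB2BGR)); return im
def proj(n,X):
    p=vision.camera_params(n); X=np.atleast_2d(X); c=X@np.array(p['R']).T+np.array(p['t']); u=c@np.array(p['intrinsics']).T
    return u[:,:2]/u[:,2:]  # col,row
def ray(n,rc):
    p=vision.camera_params(n); R=np.array(p['R']); t=np.array(p['t'])
    d=R.T@np.linalg.solve(np.array(p['intrinsics']),[rc[1],rc[0],1]); return -R.T@t,d
def atz(n,rc,z):
    c,d=ray(n,rc); return c+d*(z-c[2])/d[2]
E
python3 - <<'E'
from h import *
a=snap('scene','s0.png'); b=snap('top','t0.png')
for n in('scene','top'):
    p=vision.camera_params(n); print(n,np.round(-np.array(p['R']).T@p['t'],3),np.round(p['intrinsics'],0).tolist())
Z=dict(stirrer_seat=.03,jacket_mid=.039,liner_mid=.053,cup_mid=.059,stopper_mid=.0325,reagent=0,beaker=0,dishes=0)
for k,z in Z.items():
    for n in('top','scene'):
        print(k,n,[(round(d['score'],2),np.round(d['at']).tolist(),np.round(atz(n,d['at'],z)[:2],3).tolist()) for d in vision.tip_of(n,k)])
s=readout.read_state();print(s)
E
```

```text
scene [1.164 0.545 0.589] [[407.0, 0.0, 281.0], [0.0, 407.0, 212.0], [0.0, 0.0, 1.0]]
top [0.416 0.055 1.071] [[478.0, 0.0, 282.0], [0.0, 478.0, 209.0], [0.0, 0.0, 1.0]]
stirrer_seat top [(0.92, [219.0, 318.0], [0.601, -0.035])]
stirrer_seat scene [(0.8, [215.0, 252.0], [0.593, -0.034]), (0.23, [198.0, 306.0], [0.446, 0.017])]
jacket_mid top [(0.66, [304.0, 124.0], [0.439, 0.389]), (0.62, [312.0, 188.0], [0.415, 0.253])]
jacket_mid scene [(0.79, [267.0, 450.0], [0.465, 0.402]), (0.66, [227.0, 394.0], [0.417, 0.251])]
liner_mid top [(0.9, [212.0, 426.0], [0.602, -0.268]), (0.5, [154.0, 255.0], [0.751, 0.099])]
liner_mid scene [(0.76, [178.0, 186.0], [0.615, -0.26])]
cup_mid top [(0.74, [201.0, 199.0], [0.65, 0.224]), (0.25, [311.0, 190.0], [0.417, 0.246])]
cup_mid scene [(0.62, [268.0, 332.0], [0.648, 0.237])]
stopper_mid top [(0.76, [283.0, 425.0], [0.45, -0.255])]
stopper_mid scene [(0.7, [162.0, 235.0], [0.435, -0.259])]
reagent top [(0.65, [155.0, 253.0], [0.768, 0.105]), (0.55, [204.0, 200.0], [0.656, 0.232])]
reagent scene [(0.79, [289.0, 240.0], [0.768, 0.102])]
beaker top [(0.
[... 273 characters left out ...]
.227])]
{'t': 0.9, 'joint_pos': array([ 1.28177014,  0.68905158, -0.19458439,  1.56526542,  0.15728037,
        0.90250454, -0.21508808]), 'joint_vel': array([ 0.00171009, -0.0017507 , -0.00092265, -0.0001447 , -0.0001295 ,
        0.00163742, -0.00079476]), 'joint_efforts': array([ 3.54146221e-05, -5.27480221e+01, -1.26662370e+00, -1.53744364e+01,
       -5.18434891e-02, -7.88930920e-04,  2.72610401e-05]), 'eef_pos': array([ 0.19831531, -0.59274907,  0.2387818 ]), 'ee_rot': array([ 3.14144260e+00, -1.81318139e-05,  3.22832015e-01]), 'contact_force': array([-0.0464295 , -0.07942436,  0.25996127]), 'ft_torque': array([ 0.02321186, -0.03298278, -0.03369992]), 'grip_width': 0.08818662231976004}
```

View pics/s0.png

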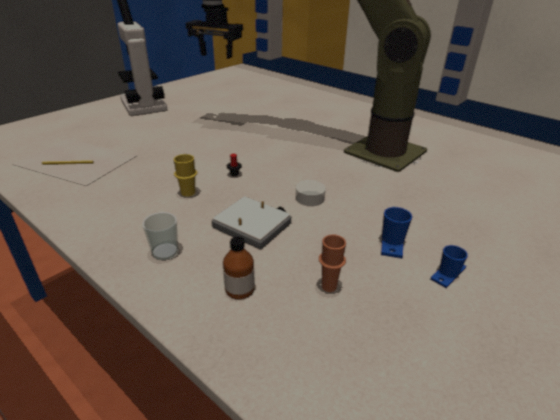

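View pics/t0.png

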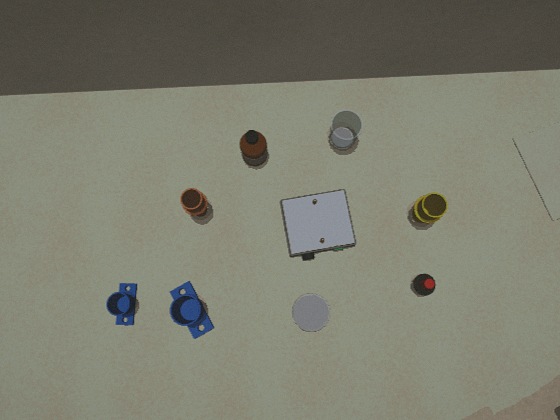

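The scene shows the larger jacket at about (395,230) and the small one at (452,265). In the top view the large jacket is at (188,310), the stirrer pegs at (315,202) and (322,240), the cup at (194,203), the liner at (430,208) and the stopper at (424,285). Next I'll fit silhouettes to get accurate poses.

```bash
cat > fit.py <<'E'
from h import *
from scipy.optimize import minimize
J=dict(prof=[(.010,.027),(.078,.032)],foot=(.116,.048,.010))
L=dict(prof=[(0,.020),(.060,.0255),(.060,.0315),(.064,.0315),(.064,.0255),(.106,.027)])
C=dict(prof=[(0,.0155),(.072,.021),(.072,.027),(.076,.027),(.076,.021),(.118,.023)])
S=dict(prof=[(0,.013),(.025,.0175),(.025,.0235),(.031,.0235),(.031,.011),(.065,.011)])
ST=dict(prof=[],box=(.130,.150,.030))
HSV=dict(J=((105,90,25),(128,255,255)),L=((21,110,40),(34,255,255)),C=((3,90,40),(18,255,255)))
a=np.linspace(0,2*np.pi,48,endpoint=False); K=4
def hulls(m,p,z0):
    x,y=p[:2]; yaw=p[2] if len(p)>2 else 0; out=[]
    pr=m['prof']
    for (z1,r1),(z2,r2) in zip(pr[:-1],pr[1:]):
        out.append(np.vstack([np.c_[x+r*np.cos(a),y+r*np.sin(a),np.full(48,z0+z)] for z,r in((z1,r1),(z2,r2))]))
    for k in('foot','box'):
        if k in m:
            w,d,h=m[k]; c,s=np.cos(yaw),np.sin(yaw)
            out.append(np.array([[x+c*i*w/2-s*j*d/2,y+s*i*w/2+c*j*d/2,z0+z] for i in(-1,1) for j in(-1,1) for z in((0,h) if k=='foot' else (h,))]))
    return out
def render(n,m,p,z0,box):
    c0,r0,w,h=box; im=np.zeros((h*K,w*K),np.uint8)
    for P in hulls(m,p,z0):
        q=(proj(n,P)-[c0-.5,r0-.5])*K-.5
        cv2.fillConvexPoly(im,cv2.convexHull(np.round(q*16).astype(np.int32)),1,shift=4)
    return cv2.resize(im.astype(np.float32),(w,h),interpolation=cv2.INTER_AREA)
def fit(n,mask,m,p0,z0=0,half=40):
    q=proj(n,[p0[0],p0[1],z0+.05])[0]; c0,r0=np.maximum((q-half).astype(int),0); box=(c0,r0,2*half,2*half)
    mk=mask[r0:r0+2*half,c0:c0+2*half].astype(np.float32)/255
    box=(c0,r0,mk.shape[1],mk.shape[0])
    f=lambda p:np.abs(render(n,m,p,z0,box)-mk).sum()
    sx=[[0]*len(p0)]+[[.008 if i==j and i<2 else .15 if i==j else 0 for i in range(len(p0))] for j in range(len(p0))]
    b=minimize(f,p0,method='Nelder-Mead',options=dict(initial_simplex=np.array(p0)+sx,xatol=1e-4,fatol=.05))
    return b.x,b.fun,mk.sum()
def mask(im,k):
    h=cv2.cvtColor(im,cv2.COLOR_RGB2HSV); return cv2.morphologyEx(cv2.inRange(h,*HSV[k]),cv2.MORPH_CLOSE,np.ones((3,3)))
def load(f): return cv2.cvtColor(cv2.imread('pics/'+f),cv2.COLOR_BGR2RGB)
E
cat > m.py <<'E'
from fit import *
I=dict(top=load('t0.png'),scene=load('s0.png'))
for n,im in I.items():
    for k,m,p0 in(('J',J,(.417,.252,-1.1)),('J',J,(.417,.252,-.9)),('L',L,(.605,-.265)),('C',C,(.65,.23))):
        x,f,s=fit(n,mask(im,k),m,p0); print(n,k,np.round(x,4),round(f),round(s))
    h=cv2.cvtColor(im,cv2.COLOR_RGB2HSV)
    sm=cv2.inRange(h,(0,0,0),(179,255,70))|cv2.inRange(h,(0,130,60),(8,255,255))|cv2.inRange(h,(172,130,60),(179,255,255))
    x,f,s=fit(n,sm,S,(.445,-.257),half=22); print(n,'S',np.round(x,4),round(f),round(s))
    g=proj(n,[.6,-.035,.03])[0].astype(int); print(h[g[1]-3:g[1]+3:3,g[0]-10], h[g[1],g[0]-60])
    c=im[g[1]-50:g[1]+50,g[0]-50:g[0]+50]; cv2.imwrite(f'pics/st_{n}.png',cv2.resize(c[...,::-1],None,fx=6,fy=6,interpolation=cv2.INTER_CUBIC)); print(g-50)
    o=im.copy()
E
python3 m.py
```

```text
top J [ 0.4206  0.2523 -2.6719] 203 1287
top J [0.4206 0.2525 0.4655] 202 1287
top L [ 0.6068 -0.2708] 60 822
top C [0.6425 0.2299] 37 598
top S [ 0.448  -0.2532] 26 381
[[108  25 154]
 [108  25 155]] [ 37  39 145]
[268 169]
scene J [0.4177 0.2507 0.4633] 158 1113
scene J [0.4165 0.2517 0.444 ] 156 1113
scene L [ 0.6061 -0.2698] 115 699
scene C [0.6415 0.23  ] 105 1130
scene S [ 0.4501 -0.2498] 57 202
[[ 33  15 154]
 [ 27  15 154]] [ 16  42 151]
[199 165]
```

View pics/st_top.png

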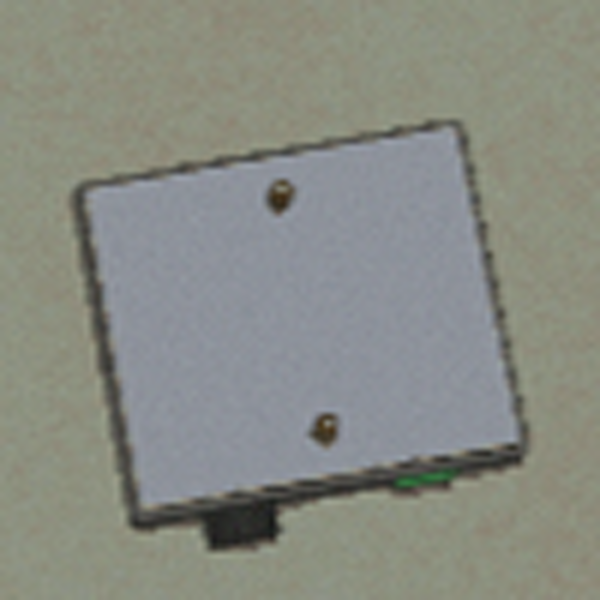

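The top-view crop shows the brass pegs at crop (280,195) and (325,430), i.e. (314.7,201.5) and (322.2,240.7) in the full picture. The knob is at the bottom, on the -x side.

```bash
cat > m2.py <<'E'
from fit import *
I=dict(top=load('t0.png'),scene=load('s0.png'))
P={}
for n,im in I.items():
    h=cv2.cvtColor(im,cv2.COLOR_RGB2HSV)
    if n=='top': w=cv2.inRange(h,(95,8,110),(130,255,255))
    else: w=cv2.inRange(h,(0,0,115),(179,26,255))
    l,lab,st,ce=cv2.connectedComponentsWithStats(w); g=proj(n,[.6,-.035,.03])[0].astype(int)
    w=(lab==lab[g[1],g[0]-10]).astype(np.uint8)*255; w=cv2.morphologyEx(w,cv2.MORPH_CLOSE,np.ones((7,7)))
    x,f,s=fit(n,w,ST,(.6,-.035,-.18),half=50); print(n,'ST',np.round(x,4),round(f),round(s)); P[n]=x
    if n=='top':
        for z in(.035,.04,.045):
            A,B=atz(n,(201.5,314.7),z),atz(n,(240.7,322.2),z); print(np.round((A+B)/2,4),np.linalg.norm(A-B),np.arctan2(*(A-B)[1::-1]))
tiles=[]
for n,im in I.items():
    big=cv2.resize(im[...,::-1],None,fx=4,fy=4,interpolation=cv2.INTER_CUBIC)
    for m,p,z in((J,(.419,.2517,.465),0),(ST,P[n],0),(L,(.6065,-.2703),0),(C,(.642,.230),0),(S,(.449,-.2515),0)):
        for H in hulls(m,p,z):
            q=(proj(n,H)+.5)*4-.5; cv2.polylines(big,[cv2.convexHull(np.round(q).astype(np.int32))],True,(255,0,255),1)
        if m in(J,): 
            c,r=(proj(n,[p[0],p[1],.04])[0]*4).astype(int); tiles.append(big[r-140:r+140,c-140:c+140])
        else:
            c,r=(proj(n,[p[0],p[1],.04])[0]*4).astype(int); r=max(r,140); tiles.append(big[r-140:r+140,c-140:c+140])
cv2.imwrite('pics/ov.png',cv2.resize(np.vstack([np.hstack(tiles[:5]),np.hstack(tiles[5:])]),(800,320),interpolation=cv2.INTER_AREA))
E
python3 m2.py
```

```text
Traceback (most recent call last):
  File "m2.py", line 10, in <module>
    x,f,s=fit(n,w,ST,(.6,-.035,-.18),half=50); print(n,'ST',np.round(x,4),round(f),round(s)); P[n]=x
          ~~~^^^^^^^^^^^^^^^^^^^^^^^^^^^^^^^^
  File "fit.py", line 32, in fit
    b=minimize(f,p0,method='Nelder-Mead',options=dict(initial_simplex=np.array(p0)+sx,xatol=1e-4,fatol=.05))
  File "fit.py", line 30, in <lambda>
    f=lambda p:np.abs(render(n,m,p,z0,box)-mk).sum()
                      ~~~~~~^^^^^^^^^^^^^^
  File "fit.py", line 23, in render
    q=(proj(n,P)-[c0-.5,r0-.5])*K-.5
       ~~~~^^^^^
  File "h.py", line 6, in proj
    p=vision.camera_params(n); X=np.atleast_2d(X); c=X@np.array(p['R']).T+np.array(p['t']); u=c@np.array(p['intrinsics']).T
ValueError: time passes only in moves, steps and waits
```

Call:
{"name": "play_rows", "arguments": {"steps": [{"slide": [30, 0, 20], "twist": [0, 0, 0], "gripper": 1}, {"slide": [40, 30, 20], "twist": [0, 0, 0], "gripper": 1}, {"slide": [40, 50, 10], "twist": [0, 0, 0], "gripper": 1}, {"slide": [30, 55, 0], "twist": [0, 0, 0], "gripper": 1}, {"slide": [20, 60, 0], "twist": [0, 0, 0], "gripper": 1}, {"slide": [20, 60, 0], "twist": [0, 0, 0], "gripper": 1}, {"slide": [10, 60, 0], "twist": [0, 0, 0], "gripper": 1}, {"slide": [0, 60, 0], "twist": [0, 0, 0], "gripper": 1}, {"slide": [0, 60, 0], "twist": [0, 0, 0], "gripper": 1}, {"slide": [0, 60, 0], "twist": [0, 0, 0], "gripper": 1}, {"slide": [0, 0, 0], "twist": [0, 0, 0], "gripper": 1}, {"slide": [0, 0, 0], "twist": [0, 0, 0], "gripper": 1}]}}

```text
t: 2.4
eef_pos: [0.3865, -0.1016, 0.2886]
ee_rot: [3.141, -0.0, 0.323]
contact_force: [0.0, -0.9, -0.1]
grip_width: 0.0881
```

```bash
python3 -c "
from h import *
s=readout.read_state();print(s['t'],np.round(s['joint_pos'],2),s['eef_pos'],s['ee_rot'])"
```

```text
2.4 [ 0.31  0.33 -0.23  2.13  0.12  0.7  -1.25] [ 0.38650212 -0.10156881  0.288564  ] [ 3.14077595e+00 -2.65780256e-04  3.22824999e-01]
```

```bash
python3 - <<'E'
s=open('h.py').read()
s=s.replace("def snap","CP={n:vision.camera_params(n) for n in('scene','top')}\ndef snap").replace("p=vision.camera_params(n)","p=CP[n]")
open('h.py','w').write(s)
E
python3 m2.py
```

```text
top ST [ 0.6019 -0.033   0.1051] 586 3356
[ 0.5967 -0.035   0.035 ] 0.08897160860861053 0.1208694933686626
[ 0.5958 -0.0345  0.04  ] 0.08854238321938465 0.12086949336866244
[ 0.595  -0.0341  0.045 ] 0.08811315783015879 0.12086949336866246
scene ST [ 0.5955 -0.0356  0.1314] 245 1683
```

View pics/ov.png

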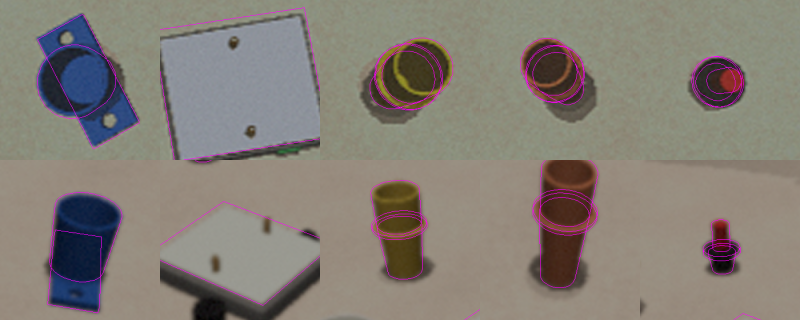

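```bash
python3 - <<'E'
from fit import *
I=dict(top=load('t0.png'),scene=load('s0.png'))
cs=[atz('top',(169+r/6,268+c/6),.03) for c,r in((85,188),(458,122),(520,445),(135,512))]
print(np.round(cs,4),np.round(np.mean(cs,0),4))
for i in range(4):
    d=cs[(i+1)%4]-cs[i]; print(round(np.linalg.norm(d),4),round(np.arctan2(d[1],d[0]),3))
# jacket holes in top: bright spots non-blue inside plate
im=I['top'];h=cv2.cvtColor(im,cv2.COLOR_RGB2HSV)
for s in(1,-1):
    e=np.array([.419+s*.044*np.cos(.465),.2517+s*.044*np.sin(.465),.008]); q=proj('top',e)[0]
    c0,r0=np.round(q).astype(int)-5; w=255-h[r0:r0+11,c0:c0+11,1].astype(float); w=np.clip(w-130,0,None)
    yy,xx=np.mgrid[:11,:11]; rc=((w*yy).sum()/w.sum()+r0,(w*xx).sum()/w.sum()+c0); print(s,q,rc[::-1],atz('top',rc,.006)[:2])
t=[]
p=(.5957,-.035,.125)
for n in I:
    big=cv2.resize(I[n][...,::-1],None,fx=8,fy=8,interpolation=cv2.INTER_CUBIC)
    for s in(1,-1):
        b=[p[0]+s*.044*np.cos(p[2]),p[1]+s*.044*np.sin(p[2])]
        for z,r in((.03,.0045),(.045,.0045)):
            q=(proj(n,np.c_[b[0]+r*np.cos(a),b[1]+r*np.sin(a),np.full(48,z)])+.5)*8-.5
            cv2.polylines(big,[np.round(q).astype(np.int32)],True,(255,0,255) if z<.04 else (0,255,0),1)
    for H in hulls(ST,p,0): cv2.polylines(big,[cv2.convexHull(np.round((proj(n,H)+.5)*8-.5).astype(np.int32))],True,(255,0,255),1)
    c,r=(proj(n,[p[0],p[1],.03])[0]*8).astype(int); t.append(cv2.resize(big[r-350:r+350,c-350:c+350],(400,400),interpolation=cv2.INTER_AREA))
cv2.imwrite('pics/ov2.png',np.hstack(t))
E
```

```text
[[ 0.6483  0.0424  0.03  ]
 [ 0.6665 -0.0982  0.03  ]
 [ 0.5442 -0.1115  0.03  ]
 [ 0.5268  0.0303  0.03  ]] [ 0.5964 -0.0343  0.03  ]
0.1417 -1.442
0.123 -3.033
0.1429 1.693
0.1221 0.099
1 [182.24825207 292.08661955] (np.float64(182.50181708055723), np.float64(292.1611144760751)) [0.45821772 0.27128232]
-1 [200.8516464  328.01507447] (np.float64(201.29034988713317), np.float64(327.81376975169303)) [0.37997883 0.23134587]
```

View pics/ov2.png

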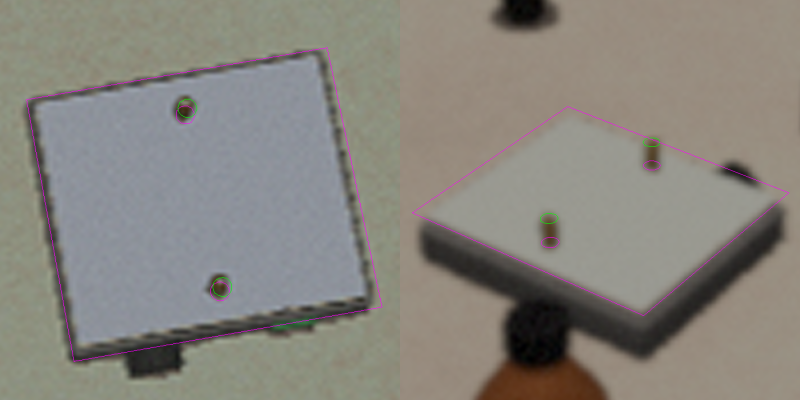

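The overlay shows the stirrer top and both pegs on their outlines at (0.5957, -0.035), yaw 0.125. The jacket is at (0.419, 0.2515), yaw 0.468. Moving to it now.

Call:
{"name": "play_rows", "arguments": {"steps": [{"slide": [4, 44, 0], "twist": [0, 0, 0.045], "gripper": 1}, {"slide": [4, 44, 0], "twist": [0, 0, 0.05], "gripper": 1}, {"slide": [4, 44, 0], "twist": [0, 0, 0.05], "gripper": 1}, {"slide": [4, 44, 0], "twist": [0, 0, 0], "gripper": 1}, {"slide": [4, 44, 0], "twist": [0, 0, 0], "gripper": 1}, {"slide": [4, 44, -20], "twist": [0, 0, 0], "gripper": 1}, {"slide": [4, 44, -40], "twist": [0, 0, 0], "gripper": 1}, {"slide": [4, 45, -40], "twist": [0, 0, 0], "gripper": 1}, {"slide": [0, 0, -40], "twist": [0, 0, 0], "gripper": 1}, {"slide": [0, 0, 0], "twist": [0, 0, 0], "gripper": 1}, {"slide": [0, 0, 0], "twist": [0, 0, 0], "gripper": 1}, {"slide": [0, 0, 0], "twist": [0, 0, 0], "gripper": 1}]}}

```text
t: 3.9
eef_pos: [0.4197, 0.2515, 0.15]
ee_rot: [3.142, -0.003, 0.466]
contact_force: [-0.5, -1.1, -0.3]
grip_width: 0.0881
```

```bash
python3 -c "
from h import *
s=readout.read_state();print(s['t'],np.round(s['joint_pos'],2),s['eef_pos'],s['ee_rot'])"
```

```text
3.9 [-0.51  0.66 -0.2   2.06  0.29  0.44 -2.04] [0.41972065 0.2514837  0.14997482] [ 3.14155325e+00 -3.06950382e-03  4.65600917e-01]
```

Call:
{"name": "play_rows", "arguments": {"steps": [{"slide": [0, 0, -40], "twist": [0, 0, 0], "gripper": 1}, {"slide": [0, 0, -30], "twist": [0, 0, 0], "gripper": 1}, {"slide": [0, 0, -20], "twist": [0, 0, 0], "gripper": 1}, {"slide": [-0.7, 0, -20], "twist": [0, 0, 0], "gripper": 1}, {"slide": [0, 0, -12], "twist": [0, 0, 0], "gripper": 1}, {"slide": [0, 0, 0], "twist": [0, 0, 0], "gripper": 1}, {"slide": [0, 0, 0], "twist": [0, 0, 0], "gripper": 0.65}, {"slide": [0, 0, 0], "twist": [0, 0, 0], "gripper": 0.5}, {"slide": [0, 0, 0], "twist": [0, 0, 0], "gripper": 0.4}, {"slide": [0, 0, 0], "twist": [0, 0, 0], "gripper": 0.4}, {"slide": [0, 0, 0], "twist": [0, 0, 0], "gripper": 0.4}, {"slide": [0, 0, 0], "twist": [0, 0, 0], "gripper": 0.4}], "squeeze": 25}}

```text
t: 5.4
eef_pos: [0.418, 0.2521, 0.0269]
ee_rot: [3.141, -0.001, 0.468]
contact_force: [0.8, -0.4, 6.6]
grip_width: 0.0622
```

Call:
{"name": "play_rows", "arguments": {"steps": [{"slide": [0, 0, 10], "twist": [0, 0, 0], "gripper": 0.4}, {"slide": [0, 0, 30], "twist": [0, 0, 0], "gripper": 0.4}, {"slide": [0, 0, 40], "twist": [0, 0, 0], "gripper": 0.4}, {"slide": [8, -12, 0], "twist": [0, 0, -0.023], "gripper": 0.4}, {"slide": [16, -26, 0], "twist": [0, 0, -0.04], "gripper": 0.4}, {"slide": [22, -36, 0], "twist": [0, 0, -0.04], "gripper": 0.4}, {"slide": [22, -36, 0], "twist": [0, 0, -0.04], "gripper": 0.4}, {"slide": [22, -36, 0], "twist": [0, 0, -0.04], "gripper": 0.4}, {"slide": [22, -36, 0], "twist": [0, 0, -0.04], "gripper": 0.4}, {"slide": [22, -36, 0], "twist": [0, 0, -0.04], "gripper": 0.4}, {"slide": [22, -33, 0], "twist": [0, 0, -0.04], "gripper": 0.4}, {"slide": [14, -24, 0], "twist": [0, 0, -0.04], "gripper": 0.4}, {"slide": [7.6, -12, 0], "twist": [0, 0, 0], "gripper": 0.4}, {"slide": [0, 0, 0], "twist": [0, 0, 0], "gripper": 0.4}, {"slide": [0, 0, 0], "twist": [0, 0, 0], "gripper": 0.4}, {"slide": [0, 0, 0], "twist": [0, 0, 0], "gripper": 0.4}]}}

```text
t: 7.4
eef_pos: [0.5946, -0.0334, 0.1064]
ee_rot: [-3.141, 0.001, 0.127]
contact_force: [-1.3, -0.5, -1.7]
grip_width: 0.0619
```

```bash
cat > m3.py <<'E'
from fit import *
import sys
s=readout.read_state(); print(s['t'],np.round(s['eef_pos'],4),np.round(s['ee_rot'],3),np.round(s['contact_force'],1))
f=sys.argv[1]; z0=float(sys.argv[2]); t=[]
for n in('top','scene'):
    im=snap(n,f'{n}_{f}.png'); x,y=s['eef_pos'][:2]
    if n=='scene':
        r=fit(n,mask(im,'J'),J,(x,y,.125),z0=z0,half=50); print(np.round(r[0],4),r[1:])
    big=cv2.resize(im[...,::-1],None,fx=6,fy=6,interpolation=cv2.INTER_CUBIC)
    for H in hulls(J,(.5957,-.035,.125),z0): cv2.polylines(big,[cv2.convexHull(np.round((proj(n,H)+.5)*6-.5).astype(np.int32))],True,(255,0,255),1)
    for sg in(1,-1):
        q=proj(n,[.5957+sg*.044*np.cos(.125),-.035+sg*.044*np.sin(.125),z0+.01])[0]; cv2.circle(big,tuple(np.round((q+.5)*6).astype(int)),4,(0,255,0),1)
    c,r=(proj(n,[.5957,-.035,z0+.03])[0]*6).astype(int); t.append(cv2.resize(big[r-260:r+260,c-260:c+260],(400,400),interpolation=cv2.INTER_AREA))
cv2.imwrite(f'pics/ov_{f}.png',np.hstack(t))
E
python3 m3.py a .08
```

```text
7.4 [ 0.5946 -0.0334  0.1064] [-3.141e+00  1.000e-03  1.270e-01] [-1.3 -0.5 -1.7]
[ 0.5988 -0.0333  0.1561] (np.float64(288.5), np.float32(1079.0))
```

View pics/ov_a.png

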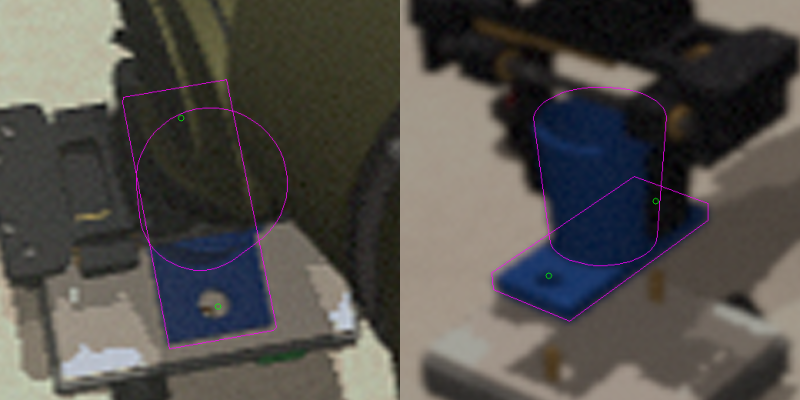

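The top view shows the front hole at crop (211,302), expected at (218,306). The plate edges match the target outline within about 1 mm in both views. I'll make a small correction and lower the jacket to just above the tips.

Call:
{"name": "play_rows", "arguments": {"steps": [{"slide": [0.5, -0.8, -12], "twist": [0, 0, 0], "gripper": 0.4}, {"slide": [0, 0, -12], "twist": [0, 0, 0], "gripper": 0.4}, {"slide": [0, 0, -2], "twist": [0, 0, 0], "gripper": 0.4}, {"slide": [0, 0, 0], "twist": [0, 0, 0], "gripper": 0.4}, {"slide": [0, 0, 0], "twist": [0, 0, 0], "gripper": 0.4}]}}

```text
t: 8.12
eef_pos: [0.596, -0.0359, 0.0806]
ee_rot: [3.142, -0.001, 0.125]
contact_force: [-0.8, 0.4, -1.4]
grip_width: 0.062
```

```bash
sed -i 's/for sg in/if 1:\n     for sg in/' m3.py; python3 m3.py b .0535; python3 - <<'E'
import cv2
E
```

```text
8.125 [ 0.596  -0.0359  0.0806] [ 3.142e+00 -1.000e-03  1.250e-01] [-0.8  0.4 -1.4]
[ 0.5985 -0.0372  0.1451] (np.float64(281.1875), np.float32(1044.0))
```

View pics/ov_b.png

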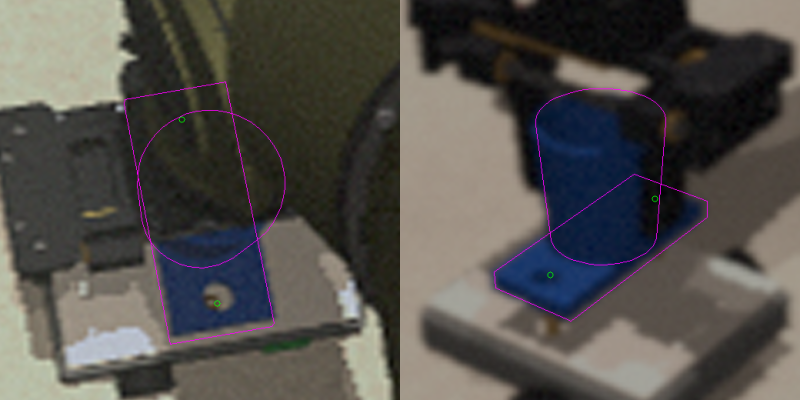

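The outline comparison and the peg tip at the left of the hole (207,300) show the jacket about 1 mm too far in +x and 1.6 mm too far in -y. Correcting that before lowering.

Call:
{"name": "play_rows", "arguments": {"steps": [{"slide": [-1.2, 1.5, 0], "twist": [0, 0, 0], "gripper": 0.4}, {"slide": [0, 0, 0], "twist": [0, 0, 0], "gripper": 0.4}, {"slide": [0, 0, 0], "twist": [0, 0, 0], "gripper": 0.4}]}}

```text
t: 8.6
eef_pos: [0.5946, -0.0343, 0.0805]
ee_rot: [3.141, -0.0, 0.125]
contact_force: [-0.2, -0.4, -1.3]
grip_width: 0.0615
```

```bash
python3 m3.py c .0535
```

```text
8.6 [ 0.5946 -0.0343  0.0805] [ 3.141 -0.     0.125] [-0.2 -0.4 -1.3]
[ 0.5979 -0.035   0.161 ] (np.float64(280.9375), np.float32(1046.0))
```

Call:
{"name": "play_rows", "arguments": {"steps": [{"slide": [0, 0, -4], "twist": [0, 0, 0], "gripper": 0.4}, {"slide": [0, 0, -4], "twist": [0, 0, 0], "gripper": 0.4}, {"slide": [0, 0, -3], "twist": [0, 0, 0], "gripper": 0.4}, {"slide": [0, 0, 0], "twist": [0, 0, 0], "gripper": 0.4}]}}

```text
t: 9.2
eef_pos: [0.5943, -0.0343, 0.069]
ee_rot: [3.142, 0.001, 0.125]
contact_force: [0.1, -0.0, -1.3]
grip_width: 0.0619
```

Call:
{"name": "play_rows", "arguments": {"steps": [{"slide": [0, 0, -4], "twist": [0, 0, 0], "gripper": 0.4}, {"slide": [0, 0, -4], "twist": [0, 0, 0], "gripper": 0.4}, {"slide": [0, 0, -2], "twist": [0, 0, 0], "gripper": 0.4}, {"slide": [0, 0, -1], "twist": [0, 0, 0], "gripper": 0.4}, {"slide": [0, 0, 0], "twist": [0, 0, 0], "gripper": 0.4}, {"slide": [0, 0, 0], "twist": [0, 0, 0], "gripper": 0.4}]}}

```text
t: 9.95
eef_pos: [0.5946, -0.0343, 0.0585]
ee_rot: [3.142, -0.0, 0.125]
contact_force: [-0.1, 0.2, -1.4]
grip_width: 0.0617
```

Still no contact. About 1.5 mm left.

Call:
{"name": "play_rows", "arguments": {"steps": [{"slide": [0, 0, -1], "twist": [0, 0, 0], "gripper": 0.4}, {"slide": [0, 0, -0.7], "twist": [0, 0, 0], "gripper": 0.4}, {"slide": [0, 0, 0], "twist": [0, 0, 0], "gripper": 0.4}]}}

```text
t: 10.32
eef_pos: [0.5946, -0.0344, 0.057]
ee_rot: [3.141, -0.0, 0.125]
contact_force: [-0.6, -0.1, 3.1]
grip_width: 0.0619
```

Call:
{"name": "play_rows", "arguments": {"steps": [{"slide": [0, 0, 0], "twist": [0, 0, 0], "gripper": 0.75}, {"slide": [0, 0, 0], "twist": [0, 0, 0], "gripper": 0.85}, {"slide": [0, 0, 0], "twist": [0, 0, 0], "gripper": 1}, {"slide": [0, 0, 0], "twist": [0, 0, 0], "gripper": 1}, {"slide": [0, 0, 0], "twist": [0, 0, 0], "gripper": 1}, {"slide": [0, 0, 15], "twist": [0, 0, 0], "gripper": 1}, {"slide": [0, 0, 40], "twist": [0, 0, 0], "gripper": 1}, {"slide": [0, 0, 50], "twist": [0, 0, 0], "gripper": 1}, {"slide": [2, -36, 10], "twist": [0, 0, 0], "gripper": 1}, {"slide": [2, -40, 0], "twist": [0, 0, 0], "gripper": 1}, {"slide": [2, -40, 0], "twist": [0, 0, 0], "gripper": 1}, {"slide": [2, -40, 0], "twist": [0, 0, 0], "gripper": 1}, {"slide": [2, -40, 0], "twist": [0, 0, 0], "gripper": 1}, {"slide": [2, -40, 0], "twist": [0, 0, 0], "gripper": 1}, {"slide": [0, 0, 0], "twist": [0, 0, 0], "gripper": 1}, {"slide": [0, 0, 0], "twist": [0, 0, 0], "gripper": 1}]}}

```text
t: 12.32
eef_pos: [0.6067, -0.2693, 0.1724]
ee_rot: [-3.141, -0.001, 0.125]
contact_force: [-0.2, 0.8, -1.2]
grip_width: 0.0882
```

```bash
cat > m4.py <<'E'
from fit import *
import sys
s=readout.read_state(); print(s['t'],np.round(s['eef_pos'],4),np.round(s['joint_pos'],2))
f=sys.argv[1]
M=dict(J=(J,(.5957,-.035,.125),.03),L=(L,(.6065,-.2703),0),C=(C,(.642,.23),0))
for n in('top','scene'):
    im=snap(n,f'{n}_{f}.png')
    for k in sys.argv[2:]:
        m,p,z=M[k]; r=fit(n,mask(im,k),m,p,z0=z,half=45); print(n,k,np.round(r[0],4),r[1:])
E
python3 m4.py d J L
python3 - <<'E'
from fit import *
t=[]
for n in('top','scene'):
    big=cv2.resize(load(f'{n}_d.png')[...,::-1],None,fx=6,fy=6,interpolation=cv2.INTER_CUBIC)
    for H in hulls(J,(.5957,-.035,.125),.03): cv2.polylines(big,[cv2.convexHull(np.round((proj(n,H)+.5)*6-.5).astype(np.int32))],True,(255,0,255),1)
    c,r=(proj(n,[.5957,-.035,.06])[0]*6).astype(int); t.append(cv2.resize(big[r-260:r+260,c-260:c+260],(400,400),interpolation=cv2.INTER_AREA))
cv2.imwrite('pics/ov_d.png',np.hstack(t))
E
```

```text
12.325 [ 0.6067 -0.2693  0.1724] [ 0.51  0.83 -0.31  1.5   0.3   0.86 -1.35]
top J [ 0.598  -0.0345  0.124 ] (np.float64(159.8125), np.float32(1200.0))
top L [ 0.6065 -0.2708] (np.float64(543.375), np.float32(338.0))
scene J [ 0.5935 -0.036   0.1983] (np.float64(184.375), np.float32(1093.0))
scene L [ 0.6066 -0.2703] (np.float64(108.0), np.float32(706.0))
```

View pics/ov_d.png

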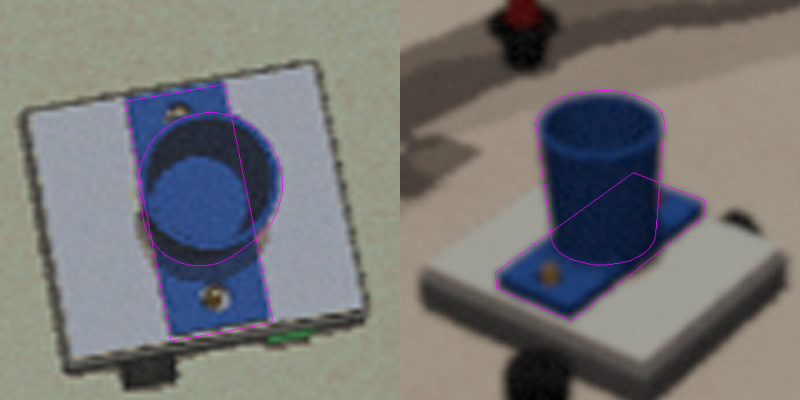

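The jacket is seated flat with both pegs showing through its holes at (177,112) and (213,297). Now the liner.

Call:
{"name": "play_rows", "arguments": {"steps": [{"slide": [0, -1, -30], "twist": [0, 0, 0], "gripper": 1}, {"slide": [0, 0, -30], "twist": [0, 0, 0], "gripper": 1}, {"slide": [0, 0, -25], "twist": [0, 0, 0], "gripper": 1}, {"slide": [0, 0, -16], "twist": [0, 0, 0], "gripper": 1}, {"slide": [0, 0, 0], "twist": [0, 0, 0], "gripper": 0.7}, {"slide": [0, 0, 0], "twist": [0, 0, 0], "gripper": 0.6}, {"slide": [0, 0, 0], "twist": [0, 0, 0], "gripper": 0.5}, {"slide": [0, 0, 0], "twist": [0, 0, 0], "gripper": 0.4}, {"slide": [0, 0, 0], "twist": [0, 0, 0], "gripper": 0.4}, {"slide": [0, 0, 0], "twist": [0, 0, 0], "gripper": 0.4}], "squeeze": 20}}

```text
t: 13.68
eef_pos: [0.6072, -0.2713, 0.0715]
ee_rot: [3.141, -0.002, 0.125]
contact_force: [0.4, 1.0, 5.1]
grip_width: 0.0526
```

Call:
{"name": "play_rows", "arguments": {"steps": [{"slide": [0, 0, 15], "twist": [0, 0, 0], "gripper": 0.4}, {"slide": [0, 0, 35], "twist": [0, 0, 0], "gripper": 0.4}, {"slide": [0, 0, 45], "twist": [0, 0, 0], "gripper": 0.4}, {"slide": [0, 10, 30], "twist": [0, 0, 0], "gripper": 0.4}, {"slide": [-2, 25, 0], "twist": [0, 0, 0], "gripper": 0.4}, {"slide": [-2, 36, 0], "twist": [0, 0, 0], "gripper": 0.4}, {"slide": [-2, 36, 0], "twist": [0, 0, 0], "gripper": 0.4}, {"slide": [-2, 36, 0], "twist": [0, 0, 0], "gripper": 0.4}, {"slide": [-1, 36, 0], "twist": [0, 0, 0], "gripper": 0.4}, {"slide": [-1, 30, 0], "twist": [0, 0, 0], "gripper": 0.4}, {"slide": [-1, 20, 0], "twist": [0, 0, 0], "gripper": 0.4}, {"slide": [0, 7, 0], "twist": [0, 0, 0], "gripper": 0.4}, {"slide": [0, 0, 0], "twist": [0, 0, 0], "gripper": 0.4}, {"slide": [0, 0, 0], "twist": [0, 0, 0], "gripper": 0.4}, {"slide": [0, 0, 0], "twist": [0, 0, 0], "gripper": 0.4}]}}

```text
t: 15.55
eef_pos: [0.5955, -0.0367, 0.1956]
ee_rot: [3.141, 0.0, 0.123]
contact_force: [-1.1, -0.0, -1.2]
grip_width: 0.0526
```

```bash
cat > m5.py <<'E'
from fit import *
import sys
f,k,z0=sys.argv[1],sys.argv[2],float(sys.argv[3]); m=dict(L=L,C=C)[k]
for _ in range(3):
    s=readout.read_state(); print(s['t'],np.round(s['eef_pos'],4),np.round(s['ee_rot'],3),np.round(s['contact_force'],1)); im=snap('scene',f'scene_{f}.png')
n='scene'; x,y=s['eef_pos'][:2]
r=fit(n,mask(im,k),m,(x,y),z0=z0,half=50); print(np.round(r[0],4),r[1:])
big=cv2.resize(im[...,::-1],None,fx=6,fy=6,interpolation=cv2.INTER_CUBIC)
B=[(m,(.5957,-.035),z0),(J,(.5957,-.035,.125),.03)]+([(L,(.5957,-.035),.048)] if k=='C' else [])
for mm,p,z in B:
  for H in hulls(mm,p,z): cv2.polylines(big,[cv2.convexHull(np.round((proj(n,H)+.5)*6-.5).astype(np.int32))],True,(255,0,255),1)
c,r=(proj(n,[.5957,-.035,z0+.02])[0]*6).astype(int); r=max(r,300); cv2.imwrite(f'pics/ov_{f}.png',big[r-300:r+300,c-260:c+260])
E
python3 m5.py e L .123
```

```text
15.55 [ 0.5955 -0.0367  0.1956] [3.141 0.    0.123] [-1.1 -0.  -1.2]
15.6 [ 0.5955 -0.0364  0.1956] [3.141 0.    0.123] [-1.1  0.3 -0.2]
15.65 [ 0.5955 -0.0362  0.1956] [3.141 0.    0.124] [ 0.   0.3 -0.6]
[ 0.592  -0.0404] (np.float64(208.5), np.float32(949.0))
```

View pics/ov_e.png

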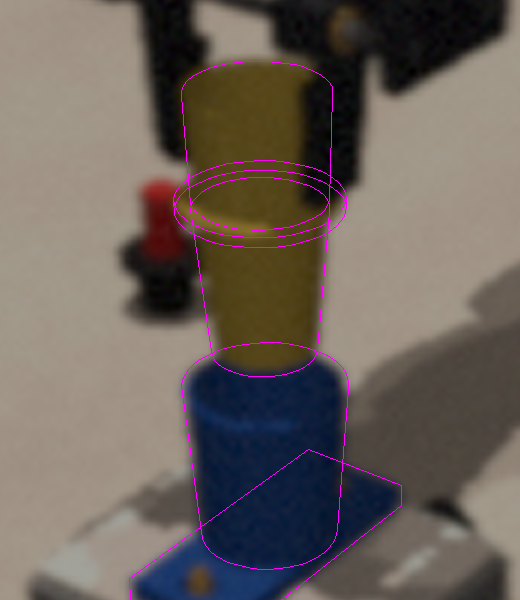

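In the scene crop the liner hangs upright, with its foot centred at 267 against the jacket's 265, inside the rim. It needs a small correction, then lowering.

Call:
{"name": "play_rows", "arguments": {"steps": [{"slide": [0.6, 0.3, -12], "twist": [0, 0, 0], "gripper": 0.4}, {"slide": [0, 0, -14], "twist": [0, 0, 0], "gripper": 0.4}, {"slide": [0, 0, -14], "twist": [0, 0, 0], "gripper": 0.4}, {"slide": [0, 0, -12], "twist": [0, 0, 0], "gripper": 0.4}, {"slide": [0, 0, -8], "twist": [0, 0, 0], "gripper": 0.4}, {"slide": [0, 0, -5], "twist": [0, 0, 0], "gripper": 0.4}, {"slide": [0, 0, -3], "twist": [0, 0, 0], "gripper": 0.4}, {"slide": [0, 0, 0], "twist": [0, 0, 0], "gripper": 0.4}, {"slide": [0, 0, 0], "twist": [0, 0, 0], "gripper": 0.4}]}}

```text
t: 16.82
eef_pos: [0.5964, -0.035, 0.128]
ee_rot: [3.141, -0.001, 0.125]
contact_force: [0.7, -0.3, -1.1]
grip_width: 0.0528
```

Call:
{"name": "play_rows", "arguments": {"steps": [{"slide": [0, 0, -4], "twist": [0, 0, 0], "gripper": 0.4}, {"slide": [0, 0, -2], "twist": [0, 0, 0], "gripper": 0.4}, {"slide": [0, 0, -1], "twist": [0, 0, 0], "gripper": 0.4}, {"slide": [0, 0, -0.7], "twist": [0, 0, 0], "gripper": 0.4}, {"slide": [0, 0, 0], "twist": [0, 0, 0], "gripper": 0.4}]}}

```text
t: 17.45
eef_pos: [0.5961, -0.0351, 0.1201]
ee_rot: [3.141, -0.0, 0.125]
contact_force: [-0.2, 0.6, -1.2]
grip_width: 0.0525
```

Call:
{"name": "play_rows", "arguments": {"steps": [{"slide": [0, 0, -0.6], "twist": [0, 0, 0], "gripper": 0.4}, {"slide": [0, 0, -0.5], "twist": [0, 0, 0], "gripper": 0.4}, {"slide": [0, 0, 0], "twist": [0, 0, 0], "gripper": 0.4}]}}

```text
t: 17.82
eef_pos: [0.5963, -0.0353, 0.1198]
ee_rot: [3.141, -0.001, 0.125]
contact_force: [-3.1, -0.2, 6.8]
grip_width: 0.0529
```

Call:
{"name": "play_rows", "arguments": {"steps": [{"slide": [0, 0, 0], "twist": [0, 0, 0], "gripper": 0.64}, {"slide": [0, 0, 0], "twist": [0, 0, 0], "gripper": 0.75}, {"slide": [0, 0, 0], "twist": [0, 0, 0], "gripper": 1}, {"slide": [0, 0, 0], "twist": [0, 0, 0], "gripper": 1}, {"slide": [0, 0, 0], "twist": [0, 0, 0], "gripper": 1}, {"slide": [0, 0, 15], "twist": [0, 0, 0], "gripper": 1}, {"slide": [0, 0, 30], "twist": [0, 0, 0], "gripper": 1}, {"slide": [0, 10, 25], "twist": [0, 0, 0], "gripper": 1}, {"slide": [6, 35, 0], "twist": [0, 0, 0], "gripper": 1}, {"slide": [8, 42, 0], "twist": [0, 0, 0], "gripper": 1}, {"slide": [8, 42, 0], "twist": [0, 0, 0], "gripper": 1}, {"slide": [8, 42, 0], "twist": [0, 0, 0], "gripper": 1}, {"slide": [8, 42, 0], "twist": [0, 0, 0], "gripper": 1}, {"slide": [5, 35, 0], "twist": [0, 0, 0], "gripper": 1}, {"slide": [3, 17, 0], "twist": [0, 0, 0], "gripper": 1}, {"slide": [0, 0, 0], "twist": [0, 0, 0], "gripper": 1}, {"slide": [0, 0, 0], "twist": [0, 0, 0], "gripper": 1}, {"slide": [0, 0, 0], "twist": [0, 0, 0], "gripper": 1}]}}

```text
t: 20.08
eef_pos: [0.6424, 0.2276, 0.189]
ee_rot: [3.14, 0.0, 0.122]
contact_force: [-0.6, -0.1, 0.2]
grip_width: 0.0882
```

```bash
cat > m6.py <<'E'
from fit import *
import sys
f=sys.argv[1]
s=readout.read_state(); print(s['t'],np.round(s['eef_pos'],4),np.round(s['joint_pos'],2))
B=dict(J=(J,(.5957,-.035,.125),.03),L=(L,(.5957,-.035),.048),C=(C,(.5957,-.035),.082),S=(S,(.5957,-.035),.175)); t=[]
for n in('top','scene'):
    im=snap(n,f'{n}_{f}.png'); big=cv2.resize(im[...,::-1],None,fx=5,fy=5,interpolation=cv2.INTER_CUBIC)
    for k in sys.argv[2:]:
        m,p,z=B[k]
        if k in 'LC':
            r=fit(n,mask(im,k),dict(prof=m['prof'][2:]),p,z0=z,half=45); print(n,k,np.round(r[0],4),r[1:])
        for H in hulls(m,p,z): cv2.polylines(big,[cv2.convexHull(np.round((proj(n,H)+.5)*5-.5).astype(np.int32))],True,(255,0,255),1)
    c,r=(proj(n,[.5957,-.035,.12])[0]*5).astype(int); t.append(big[max(r-300,0):max(r-300,0)+600,c-200:c+200])
cv2.imwrite(f'pics/ov_{f}.png',np.hstack(t))
E
python3 m6.py f J L
```

```text
20.075 [0.6424 0.2276 0.189 ] [-0.29  0.83 -0.25  1.42  0.23  0.92 -2.04]
top L [ 0.5961 -0.0351] (np.float64(49.8125), np.float32(768.0))
scene L [ 0.5944 -0.038 ] (np.float64(82.3125), np.float32(620.0))
```

View pics/ov_f.png

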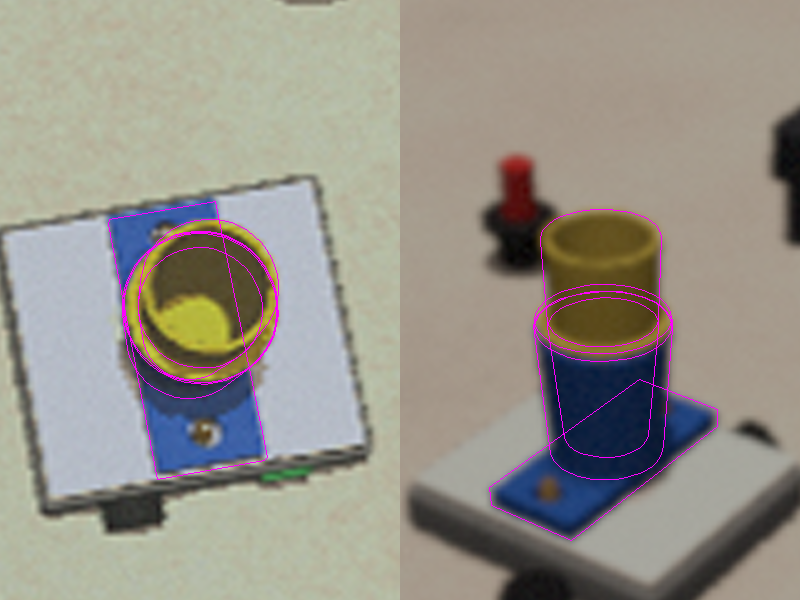

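The liner is home: flange on the jacket rim and outlines matching in both views. That is 10 pictures so far. Now the cup.

Call:
{"name": "play_rows", "arguments": {"steps": [{"slide": [0, 2, -30], "twist": [0, 0, 0], "gripper": 1}, {"slide": [0, 0, -30], "twist": [0, 0, 0], "gripper": 1}, {"slide": [0, 0, -25], "twist": [0, 0, 0], "gripper": 1}, {"slide": [0, 0, -16], "twist": [0, 0, 0], "gripper": 1}, {"slide": [0, 0, -4], "twist": [0, 0, 0], "gripper": 0.8}, {"slide": [0, 0, 0], "twist": [0, 0, 0], "gripper": 0.6}, {"slide": [0, 0, 0], "twist": [0, 0, 0], "gripper": 0.5}, {"slide": [0, 0, 0], "twist": [0, 0, 0], "gripper": 0.4}, {"slide": [0, 0, 0], "twist": [0, 0, 0], "gripper": 0.3}, {"slide": [0, 0, 0], "twist": [0, 0, 0], "gripper": 0.3}, {"slide": [0, 0, 0], "twist": [0, 0, 0], "gripper": 0.3}], "squeeze": 20}}

```text
t: 21.55
eef_pos: [0.6426, 0.2319, 0.0845]
ee_rot: [3.142, -0.001, 0.125]
contact_force: [0.3, -1.0, 4.8]
grip_width: 0.0437
```

Call:
{"name": "play_rows", "arguments": {"steps": [{"slide": [0, 0, 15], "twist": [0, 0, 0], "gripper": 0.3}, {"slide": [0, 0, 40], "twist": [0, 0, 0], "gripper": 0.3}, {"slide": [0, 0, 55], "twist": [0, 0, 0], "gripper": 0.3}, {"slide": [0, -10, 45], "twist": [0, 0, 0], "gripper": 0.3}, {"slide": [-3, -25, 15], "twist": [0, 0, 0], "gripper": 0.3}, {"slide": [-7, -40, 0], "twist": [0, 0, 0], "gripper": 0.3}, {"slide": [-8, -42, 0], "twist": [0, 0, 0], "gripper": 0.3}, {"slide": [-8, -42, 0], "twist": [0, 0, 0], "gripper": 0.3}, {"slide": [-8, -42, 0], "twist": [0, 0, 0], "gripper": 0.3}, {"slide": [-6, -35, 0], "twist": [0, 0, 0], "gripper": 0.3}, {"slide": [-4, -20, 0], "twist": [0, 0, 0], "gripper": 0.3}, {"slide": [-2, -11, 0], "twist": [0, 0, 0], "gripper": 0.3}, {"slide": [0, 0, 0], "twist": [0, 0, 0], "gripper": 0.3}, {"slide": [0, 0, 0], "twist": [0, 0, 0], "gripper": 0.3}, {"slide": [0, 0, 0], "twist": [0, 0, 0], "gripper": 0.3}]}}

```text
t: 23.42
eef_pos: [0.5963, -0.0335, 0.2539]
ee_rot: [-3.141, -0.0, 0.127]
contact_force: [1.1, -0.3, -1.5]
grip_width: 0.0436
```

```bash
python3 m5.py g C .17
```

```text
23.425 [ 0.5963 -0.0335  0.2539] [-3.141 -0.     0.127] [ 1.1 -0.3 -1.5]
23.475 [ 0.5963 -0.0338  0.2539] [-3.141 -0.     0.127] [-0.1 -0.  -1.2]
23.525 [ 0.5962 -0.0341  0.2538] [-3.141 -0.     0.126] [-0.8  0.3 -0.6]
[ 0.5974 -0.0351] (np.float64(278.375), np.float32(955.0))
```

Call:
{"name": "play_rows", "arguments": {"steps": [{"slide": [0, -0.4, -14], "twist": [0, 0, 0], "gripper": 0.3}, {"slide": [0, 0, -16], "twist": [0, 0, 0], "gripper": 0.3}, {"slide": [0, 0, -16], "twist": [0, 0, 0], "gripper": 0.3}, {"slide": [0, 0, -14], "twist": [0, 0, 0], "gripper": 0.3}, {"slide": [0, 0, -10], "twist": [0, 0, 0], "gripper": 0.3}, {"slide": [0, 0, -6], "twist": [0, 0, 0], "gripper": 0.3}, {"slide": [0, 0, -4], "twist": [0, 0, 0], "gripper": 0.3}, {"slide": [0, 0, 0], "twist": [0, 0, 0], "gripper": 0.3}, {"slide": [0, 0, 0], "twist": [0, 0, 0], "gripper": 0.3}]}}

```text
t: 24.7
eef_pos: [0.5964, -0.0354, 0.1743]
ee_rot: [3.141, -0.001, 0.125]
contact_force: [0.2, -0.8, -1.1]
grip_width: 0.0436
```

Call:
{"name": "play_rows", "arguments": {"steps": [{"slide": [0, 0, -4], "twist": [0, 0, 0], "gripper": 0.3}, {"slide": [0, 0, -2], "twist": [0, 0, 0], "gripper": 0.3}, {"slide": [0, 0, -1], "twist": [0, 0, 0], "gripper": 0.3}, {"slide": [0, 0, -0.6], "twist": [0, 0, 0], "gripper": 0.3}, {"slide": [0, 0, 0], "twist": [0, 0, 0], "gripper": 0.3}]}}

```text
t: 25.32
eef_pos: [0.5961, -0.0354, 0.1668]
ee_rot: [3.141, -0.0, 0.125]
contact_force: [-1.9, -0.4, 4.2]
grip_width: 0.0437
```

Call:
{"name": "play_rows", "arguments": {"steps": [{"slide": [0, 0, 0], "twist": [0, 0, 0], "gripper": 0.54}, {"slide": [0, 0, 0], "twist": [0, 0, 0], "gripper": 0.65}, {"slide": [0, 0, 0], "twist": [0, 0, 0], "gripper": 0.85}, {"slide": [0, 0, 0], "twist": [0, 0, 0], "gripper": 1}, {"slide": [0, 0, 0], "twist": [0, 0, 0], "gripper": 1}, {"slide": [0, 0, 15], "twist": [0, 0, 0], "gripper": 1}, {"slide": [0, 0, 30], "twist": [0, 0, 0], "gripper": 1}, {"slide": [0, 0, 25], "twist": [0, 0, 0], "gripper": 1}, {"slide": [-15, -22, 0], "twist": [0, 0, 0], "gripper": 1}, {"slide": [-25, -37, 0], "twist": [0, 0, 0], "gripper": 1}, {"slide": [-27, -40, 0], "twist": [0, 0, 0], "gripper": 1}, {"slide": [-27, -40, -20], "twist": [0, 0, 0], "gripper": 1}, {"slide": [-27, -40, -30], "twist": [0, 0, 0], "gripper": 1}, {"slide": [-18, -25, -30], "twist": [0, 0, 0], "gripper": 1}, {"slide": [-8, -12, -10], "twist": [0, 0, 0], "gripper": 1}, {"slide": [0, 0, 0], "twist": [0, 0, 0], "gripper": 1}, {"slide": [0, 0, 0], "twist": [0, 0, 0], "gripper": 1}, {"slide": [0, 0, 0], "twist": [0, 0, 0], "gripper": 1}]}}

```text
t: 27.58
eef_pos: [0.4508, -0.2503, 0.1473]
ee_rot: [3.141, -0.003, 0.127]
contact_force: [0.1, 0.8, 0.3]
grip_width: 0.0882
```

```bash
python3 m6.py h J L C; python3 -c "
from h import *
print([ (d['score'],atz('scene',d['at'],.0325)[:2]) for d in vision.tip_of('scene','stopper_mid')])"
```

```text
27.575 [ 0.4508 -0.2503  0.1473] [ 0.58  0.7  -0.26  1.98  0.35  0.51 -1.37]
top L [ 0.595  -0.0347] (np.float64(607.25), np.float32(208.0))
top C [ 0.596  -0.0362] (np.float64(44.9375), np.float32(653.0))
scene L [ 0.5931 -0.037 ] (np.float64(272.0), np.float32(424.0))
scene C [ 0.5958 -0.0361] (np.float64(77.1875), np.float32(608.0))
[(0.54, array([ 0.45433875, -0.24287868]))]
```

View pics/ov_h.png

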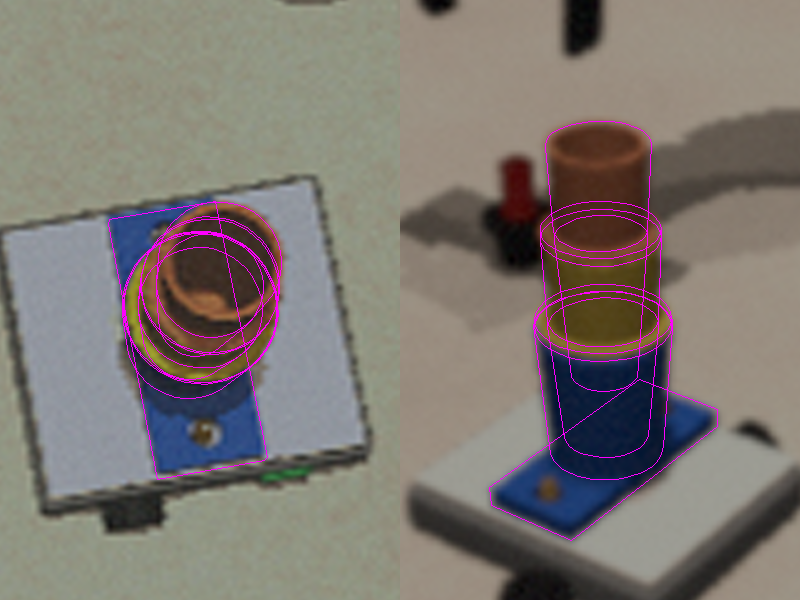

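The cup is home, with its flange on the liner rim and the outlines matching at about (0.596, -0.036). That is 11 pictures. Now the stopper.

Call:
{"name": "play_rows", "arguments": {"steps": [{"slide": [-1.3, -1, -30], "twist": [0, 0, 0], "gripper": 1}, {"slide": [0, 0, -30], "twist": [0, 0, 0], "gripper": 1}, {"slide": [0, 0, -25], "twist": [0, 0, 0], "gripper": 0.8}, {"slide": [0, 0, -16], "twist": [0, 0, 0], "gripper": 0.7}, {"slide": [0, 0, -9], "twist": [0, 0, 0], "gripper": 0.6}, {"slide": [0, 0, 0], "twist": [0, 0, 0], "gripper": 0.5}, {"slide": [0, 0, 0], "twist": [0, 0, 0], "gripper": 0.4}, {"slide": [0, 0, 0], "twist": [0, 0, 0], "gripper": 0.3}, {"slide": [0, 0, 0], "twist": [0, 0, 0], "gripper": 0.2}, {"slide": [0, 0, 0], "twist": [0, 0, 0], "gripper": 0.1}, {"slide": [0, 0, 0], "twist": [0, 0, 0], "gripper": 0.1}, {"slide": [0, 0, 0], "twist": [0, 0, 0], "gripper": 0.1}, {"slide": [0, 0, 0], "twist": [0, 0, 0], "gripper": 0.1}], "squeeze": 15}}

```text
t: 29.35
eef_pos: [0.4481, -0.2527, 0.0366]
ee_rot: [3.141, -0.001, 0.125]
contact_force: [0.3, -0.2, 5.0]
grip_width: 0.0209
```

Call:
{"name": "play_rows", "arguments": {"steps": [{"slide": [0, 0, 15], "twist": [0, 0, 0], "gripper": 0.1}, {"slide": [0, 0, 40], "twist": [0, 0, 0], "gripper": 0.1}, {"slide": [0, 0, 55], "twist": [0, 0, 0], "gripper": 0.1}, {"slide": [0, 0, 50], "twist": [0, 0, 0], "gripper": 0.1}, {"slide": [10, 14, 25], "twist": [0, 0, 0], "gripper": 0.1}, {"slide": [22, 33, 0], "twist": [0, 0, 0], "gripper": 0.1}, {"slide": [27, 40, 0], "twist": [0, 0, 0], "gripper": 0.1}, {"slide": [27, 40, 0], "twist": [0, 0, 0], "gripper": 0.1}, {"slide": [27, 40, 0], "twist": [0, 0, 0], "gripper": 0.1}, {"slide": [20, 30, 0], "twist": [0, 0, 0], "gripper": 0.1}, {"slide": [10, 14, 0], "twist": [0, 0, 0], "gripper": 0.1}, {"slide": [4, 6, 0], "twist": [0, 0, 0], "gripper": 0.1}, {"slide": [0, 0, 0], "twist": [0, 0, 0], "gripper": 0.1}, {"slide": [0, 0, 0], "twist": [0, 0, 0], "gripper": 0.1}, {"slide": [0, 0, 0], "twist": [0, 0, 0], "gripper": 0.1}]}}

```text
t: 31.22
eef_pos: [0.5944, -0.0368, 0.2213]
ee_rot: [3.141, 0.001, 0.123]
contact_force: [-1.3, 0.3, -0.6]
grip_width: 0.0214
```

```bash
python3 - <<'E'
from fit import *
s=readout.read_state(); print(s['t'],np.round(s['eef_pos'],4),np.round(s['contact_force'],1))
n='scene'; im=snap(n,'scene_i.png'); h=cv2.cvtColor(im,cv2.COLOR_RGB2HSV)
sm=cv2.inRange(h,(0,150,40),(8,255,255))|cv2.inRange(h,(172,150,40),(179,255,255))
sm2=cv2.inRange(h,(0,0,0),(179,255,60))
z0=s['eef_pos'][2]-.0366
q=proj(n,[.5957,-.035,z0+.015])[0]; print(q,z0)
c,r=np.round(q).astype(int)
w=sm2[r-25:r+26,c-25:c+26]
for k in range(0,51,3): 
    x=np.where(w[k])[0]; print(r-25+k,(x.min()+c-25,x.max()+c-25,len(x)) if len(x) else None)
for z,rad in((.005,.0138),(.015,.0155),(.028,.0235)):
    print(z,proj(n,[.596,-.036,z0+z])[0], rad*407/np.linalg.norm([1.164-.596,.545+.036,.589-z0-z]))
E
```

```text
31.225 [ 0.5944 -0.0368  0.2213] [-1.3  0.3 -0.6]
[249.38459345 150.76429167] 0.18470428683952153
126 (np.int64(237), np.int64(260), 19)
129 (np.int64(237), np.int64(260), 19)
132 (np.int64(238), np.int64(260), 18)
135 (np.int64(238), np.int64(260), 19)
138 (np.int64(239), np.int64(259), 17)
141 (np.int64(241), np.int64(259), 14)
144 (np.int64(240), np.int64(258), 15)
147 (np.int64(241), np.int64(258), 18)
150 (np.int64(243), np.int64(255), 13)
153 (np.int64(244), np.int64(251), 8)
156 (np.int64(245), np.int64(251), 7)
159 None
162 None
165 None
168 None
171 None
174 None
0.005 [249.08060917 154.82489509] 6.203926936047037
0.015 [248.96142819 150.67051436] 7.001944484650546
0.028 [248.80422634 145.19081169] 10.681536380763553
```

The plug foot's height (0.185) is below the cup rim (0.200), so I lifted too little and the stopper may have touched the cup. I'll check before moving again.

```bash
python3 m6.py i J L C; python3 - <<'E'
from fit import *
t=[]
for n in('top','scene'):
    big=cv2.resize(load(f'{n}_i.png')[...,::-1],None,fx=5,fy=5,interpolation=cv2.INTER_CUBIC)
    B=[(L,(.596,-.0355),.048),(C,(.596,-.036),.082),(S,(.596,-.036),.1847)]
    for m,p,z in B if n=='scene' else B[:2]:
        for H in hulls(m,p,z): cv2.polylines(big,[cv2.convexHull(np.round((proj(n,H)+.5)*5-.5).astype(np.int32))],True,(255,0,255),1)
    c,r=(proj(n,[.5957,-.035,.13])[0]*5).astype(int); t.append(np.clip(big[r-300:r+300,c-200:c+200].astype(float)*1.5,0,255).astype(np.uint8))
cv2.imwrite('pics/ov_i2.png',np.hstack(t))
E
```

```text
31.275 [ 0.5944 -0.0365  0.2213] [ 0.16  0.68 -0.3   1.67  0.26  0.83 -1.7 ]
top L [ 0.5797 -0.0155] (np.float64(714.75), np.float32(218.0))
top C [ 0.5721 -0.0031] (np.float64(619.375), np.float32(234.0))
scene L [ 0.5958 -0.0172] (np.float64(332.75), np.float32(386.0))
scene C [ 0.5956 -0.0042] (np.float64(90.0), np.float32(595.0))
```

View pics/ov_i2.png

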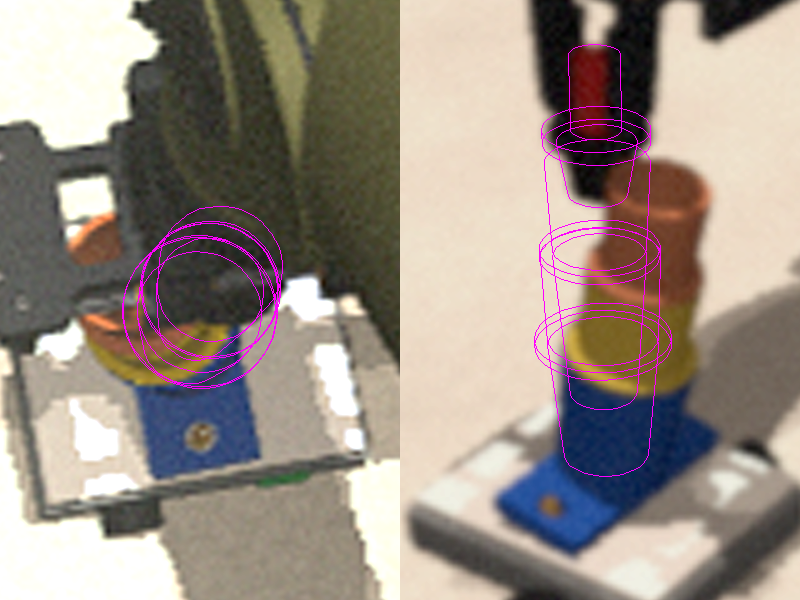

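The scene crop shows that the low stopper pushed the stack over about 11° towards +y. It is leaning on the plug, with the jacket still on its pegs, well short of the tipping point. I'll retreat slowly along the way in so that it settles back.

Call:
{"name": "play_rows", "arguments": {"steps": [{"slide": [-0.8, -1.2, 0], "twist": [0, 0, 0], "gripper": 0.1}, {"slide": [-1.2, -1.8, 0], "twist": [0, 0, 0], "gripper": 0.1}, {"slide": [-1.5, -2.2, 0], "twist": [0, 0, 0], "gripper": 0.1}, {"slide": [-1.5, -2.2, 0], "twist": [0, 0, 0], "gripper": 0.1}, {"slide": [-1.5, -2.2, 0], "twist": [0, 0, 0], "gripper": 0.1}, {"slide": [-1.5, -2.2, 0], "twist": [0, 0, 0], "gripper": 0.1}, {"slide": [-1.5, -2.2, 0], "twist": [0, 0, 0], "gripper": 0.1}, {"slide": [-1.5, -2.2, 0], "twist": [0, 0, 0], "gripper": 0.1}, {"slide": [-1.5, -2.2, 0], "twist": [0, 0, 0], "gripper": 0.1}, {"slide": [-1.5, -2.2, 0], "twist": [0, 0, 0], "gripper": 0.1}, {"slide": [-1.5, -2.2, 0], "twist": [0, 0, 0], "gripper": 0.1}, {"slide": [-1.5, -2.2, 0], "twist": [0, 0, 0], "gripper": 0.1}, {"slide": [-1.5, -2.2, 0], "twist": [0, 0, 0], "gripper": 0.1}, {"slide": [-1.5, -2.2, 0], "twist": [0, 0, 0], "gripper": 0.1}, {"slide": [-1.5, -2.2, 0], "twist": [0, 0, 0], "gripper": 0.1}, {"slide": [-1.5, -2.2, 0], "twist": [0, 0, 0], "gripper": 0.1}, {"slide": [-1.5, -2.2, 0], "twist": [0, 0, 0], "gripper": 0.1}, {"slide": [-1.5, -2.2, 0], "twist": [0, 0, 0], "gripper": 0.1}, {"slide": [-1.5, -2.2, 0], "twist": [0, 0, 0], "gripper": 0.1}, {"slide": [-1.5, -2.2, 0], "twist": [0, 0, 0], "gripper": 0.1}]}}

```text
t: 33.88
eef_pos: [0.5657, -0.0782, 0.2213]
ee_rot: [3.142, -0.0, 0.125]
contact_force: [-1.0, -0.0, -0.3]
grip_width: 0.0214
```

```bash
python3 m6.py j J L C
```

```text
33.875 [ 0.5657 -0.0782  0.2213] [ 0.24  0.65 -0.31  1.75  0.26  0.79 -1.64]
top L [ 0.5859 -0.0281] (np.float64(797.9375), np.float32(18.0))
top C [ 0.6006 -0.0333] (np.float64(474.375), np.float32(226.0))
scene L [ 0.5971 -0.0329] (np.float64(287.5), np.float32(416.0))
scene C [ 0.5999 -0.0317] (np.float64(73.875), np.float32(559.0))
```

Call:
{"name": "play_rows", "arguments": {"steps": [{"slide": [-10, -20, 0], "twist": [0, 0, 0], "gripper": 0.1}, {"slide": [-25, -35, 10], "twist": [0, 0, 0], "gripper": 0.1}, {"slide": [-35, -45, 20], "twist": [0, 0, 0], "gripper": 0.1}, {"slide": [-25, -35, 15], "twist": [0, 0, 0], "gripper": 0.1}, {"slide": [0, -20, 0], "twist": [0, 0, 0], "gripper": 0.1}, {"slide": [0, 0, 0], "twist": [0, 0, 0], "gripper": 0.1}, {"slide": [0, 0, 0], "twist": [0, 0, 0], "gripper": 0.1}]}}

```text
t: 34.85
eef_pos: [0.4718, -0.231, 0.2658]
ee_rot: [-3.14, -0.0, 0.128]
contact_force: [-0.4, -0.1, -1.1]
grip_width: 0.0214
```

```bash
python3 m6.py k J L C; cat > m7.py <<'E'
from fit import *
import sys
# registration of colour masks: before vs now
A,B=sys.argv[1:3]
for n in('top','scene'):
    a_,b_=load(f'{n}_{A}.png'),load(f'{n}_{B}.png'); q=proj(n,[.596,-.035,.11])[0].astype(int); sl=np.s_[max(q[1]-65,0):q[1]+65,q[0]-45:q[0]+45]
    for k in 'JLC':
        x,y=mask(a_,k)[sl]>0,mask(b_,k)[sl]>0
        cx=lambda m:np.round([np.mean(v) for v in np.where(m)]+[v for v in(np.where(m)[0].min(),np.where(m)[0].max(),np.where(m)[1].min(),np.where(m)[1].max())],1)
        print(n,k,x.sum(),y.sum(),(x^y).sum(),cx(x),cx(y))
E
python3 m7.py h k
```

```text
34.85 [ 0.4718 -0.231   0.2658] [ 0.59  0.54 -0.36  1.83  0.24  0.82 -1.33]
top L [ 0.5977 -0.0324] (np.float64(622.375), np.float32(194.0))
top C [ 0.5998 -0.0313] (np.float64(51.625), np.float32(651.0))
scene L [ 0.5976 -0.0335] (np.float64(283.3125), np.float32(420.0))
scene C [ 0.5999 -0.0309] (np.float64(53.0625), np.float32(579.0))
top J 454 448 110 [78.6 42.  44.  98.  27.  57. ] [82.  43.4 46.  98.  27.  60. ]
top L 208 194 152 [72.9 41.5 56.  80.  31.  60. ] [72.7 42.8 58.  91.  30.  59. ]
top C 653 651 206 [60.4 48.3 45.  92.  34.  61. ] [58.6 45.6 43.  92.  32.  59. ]
scene J 828 797 35 [ 88.3  45.1  71.  107.   24.   66. ] [ 88.9  45.2  72.  107.   24.   66. ]
scene L 424 420 90 [62.2 45.5 52.  72.  33.  58. ] [63.9 45.3 54.  73.  33.  58. ]
scene C 620 590 130 [ 42.3  43.3  26.  129.   25.   56. ] [ 43.8  44.5  27.  129.   25.   57. ]
```

Both cameras put the cup about 4 mm off from before (+x, +y). I need to know whether the jacket just slid within its hole play or something is tilted. I'll fit all three pieces with tilt in both cameras, before and after.

```bash
cat > m8.py <<'E'
from fit import *
import sys
from scipy.spatial.transform import Rotation as Ro
def polys(m,p,zb):  # p: x,y,z,tx,ty about piece foot
    R=Ro.from_rotvec([p[3],p[4],0]).as_matrix(); yaw=np.array([0,0,.125])
    out=[]
    for H in hulls(m,(0,0,.125),0): out.append(H@R.T+[p[0],p[1],zb+p[2]])
    return out
def ren(n,P,box):
    c0,r0,w,h=box; im=np.zeros((h*K,w*K),np.uint8)
    for H in P:
        q=(proj(n,H)-[c0-.5,r0-.5])*K-.5; cv2.fillConvexPoly(im,cv2.convexHull(np.round(q*16).astype(np.int32)),1,shift=4)
    return cv2.resize(im.astype(np.float32),(w,h),interpolation=cv2.INTER_AREA)
def run(f):
    bx={}; I={}
    for n in('top','scene'):
        I[n]=load(f'{n}_{f}.png'); q=proj(n,[.596,-.035,.11])[0].astype(int); bx[n]=(q[0]-50,max(q[1]-65,0),100,130)
    occ={n:np.zeros((130,100),np.float32) for n in I}
    for k,m,zb in(('C',dict(prof=C['prof'][2:]),.082),('L',dict(prof=L['prof'][2:]),.048),('J',J,.03)):
        mk={}
        for n in I:
            c,r,w,h=bx[n]; mm=mask(I[n],k)
            nl,lab,st,_=cv2.connectedComponentsWithStats(mm[r:r+h,c:c+w]); keep=np.isin(lab,[i for i in range(1,nl) if st[i,4]>25])
            yy,_x=np.mgrid[r:r+h,c:c+w]; lim=proj(n,[.596,-.035,zb])[1-1][1]+40
            mk[n]=(keep&(yy<lim)).astype(np.float32)
        # weight: ignore pixels occluded by upper pieces
        def cost(u):
            p=np.array(u)*[1e-3,1e-3,1e-3,.01,.01]
            return sum((np.abs(ren(n,polys(m,p,zb),bx[n])-mk[n])*(1-occ[n])).sum() for n in I)
        best=None
        for s in([595.7,-35.5,0,0,0],[599,-32,0,0,0],[597,-34,0,-4,4]):
            sx=np.array(s)+np.vstack([np.zeros(5),np.diag([4,4,3,4,4])])
            b=minimize(cost,s,method='Nelder-Mead',options=dict(initial_simplex=sx,xatol=.05,fatol=.05,maxiter=500))
            if best is None or b.fun<best.fun: best=b
        p=best.x*[1e-3,1e-3,1e-3,.01,.01]
        print(f,k,'xyz mm',np.round(best.x[:3],1),'tilt deg',np.round(np.degrees(p[3:]),1),round(best.fun,0))
        for n in I: occ[n]=np.maximum(occ[n],cv2.dilate(ren(n,polys(m,p,zb),bx[n]),np.ones((3,3))))
if __name__=='__main__':
    for f in sys.argv[1:]: run(f)
E
timeout 300 python3 m8.py h k
```

```text
h C xyz mm [ 6.003e+02 -3.700e+01  5.000e-01] tilt deg [-0.5 -2.7] 79.0
h L xyz mm [596.9 -35.5   3.6] tilt deg [-0.2 -0.6] 57.0
h J xyz mm [597.7 -35.    2. ] tilt deg [ 0.8 -2.1] 223.0
k C xyz mm [ 6.037e+02 -3.210e+01 -4.000e-01] tilt deg [-0.6 -2.4] 85.0
k L xyz mm [598.9 -34.8   2.9] tilt deg [-2.   0.5] 58.0
k J xyz mm [598.  -34.7   3.4] tilt deg [-1.2 -1.3] 216.0
```

```bash
python3 - <<'E'
from fit import *
def patch(f,n,X,w,h):
    im=load(f'{n}_{f}.png').astype(np.float32); g=im[...,2]-im[...,0]; q=np.round(proj(n,X)[0]).astype(int)
    return g[q[1]-h:q[1]+h,q[0]-w:q[0]+w]
c,s=np.cos(.125),np.sin(.125)
for n in('top','scene'):
  for nm,X,w,h in(('plate -x end',[.5957-.05*c,-.035-.05*s,.035],16,10),('plate +x end',[.5957+.05*c,-.035+.05*s,.035],16,8),('stirrer ref',[.5957+.0*c-.06*-s,-.035-.06,.03],10,10)):
    a_=patch('d',n,X,w,h)
    for f in 'hk':
        b_=patch(f,n,X,w,h)
        W=np.eye(2,3,dtype=np.float32)
        try: r,W=cv2.findTransformECC(a_,b_,W,cv2.MOTION_TRANSLATION,(3,100,1e-5),None,3); print(n,nm,f,round(r,3),np.round(W[:,2],2))
        except cv2.error as e: print(n,nm,f,'fail')
# image px per mm
for n in('top','scene'):
    p=proj(n,[[.596,-.035,.035],[.606,-.035,.035],[.596,-.025,.035],[.596,-.035,.045]]); print(n,np.round((p[1:]-p[0])/10,3).tolist())
# vessel rim edges: jacket wall columns per row in scene
for f in 'dhk':
    m=mask(load(f'scene_{f}.png'),'J'); q=proj('scene',[.596,-.035,.08])[0].astype(int)
    out=[]
    for r in range(q[1]-8,q[1]+18,3):
        g=load(f'scene_{f}.png').astype(float); d=g[r,:,2]-g[r,:,0]; x=np.arange(q[0]-28,q[0]+28); v=cv2.GaussianBlur(d[x][None],(5,1),0)[0]; th=20
        ii=np.where(v>th)[0]; i0,i1=ii[0],ii[-1]
        out.append((round(x[i0]-(v[i0]-th)/(v[i0]-v[i0-1]+1e-9),1),round(x[i1]+(v[i1]-th)/(v[i1]-v[i1+1]+1e-9),1)))
    print(f,[(float(a),float(b)) for a,b in out])
E
```

```text
top plate -x end h 0.996 [0.01 0.02]
top plate -x end k 1.0 [-0.02  0.  ]
top plate +x end h 0.51 [-1.45 -0.58]
top plate +x end k 0.404 [-2.01 -0.3 ]
top stirrer ref h fail
top stirrer ref k 0.89 [0.74 4.11]
scene plate -x end h 0.991 [0.06 0.01]
scene plate -x end k 0.933 [0.15 0.86]
scene plate +x end h 1.0 [ 0. -0.]
scene plate +x end k 0.999 [-0.02  0.04]
scene stirrer ref h 1.0 [0.02 0.01]
scene stirrer ref k 1.0 [-0.05  0.03]
top [[-0.03, -0.446], [-0.453, 0.023], [0.035, -0.08]]
scene [[-0.295, 0.173], [0.298, 0.16], [-0.01, -0.345]]
d [(237.2, 263.6), (238.1, 262.6), (239.0, 262.1), (239.6, 261.9), (239.5, 263.0), (240.0, 271.8), (240.3, 271.8), (240.7, 268.3), (237.1, 264.1)]Traceback (most recent call last):
  File "<stdin>", line 23, in <module>
IndexError: index 0 is out of bounds for axis 0 with size 0
```

The jacket plate has not moved at all (0.00 px shift in both cameras). So the liner is cocked about 2° in the jacket and carries the cup with it. To mend it I'll stand the stopper back on its spot, lift the cup, check the liner, reseat the pieces, then redo the stopper with enough height.

Call:
{"name": "play_rows", "arguments": {"steps": [{"slide": [-12, -11, -50], "twist": [0, 0, 0], "gripper": 0.1}, {"slide": [-12, -11, -55], "twist": [0, 0, 0], "gripper": 0.1}, {"slide": [0, 0, -50], "twist": [0, 0, 0], "gripper": 0.1}, {"slide": [0, 0, -40], "twist": [0, 0, 0], "gripper": 0.1}, {"slide": [0, 0, -20], "twist": [0, 0, 0], "gripper": 0.1}, {"slide": [0, 0, -8], "twist": [0, 0, 0], "gripper": 0.1}, {"slide": [0, 0, -4], "twist": [0, 0, 0], "gripper": 0.1}, {"slide": [0, 0, -1], "twist": [0, 0, 0], "gripper": 0.1}, {"slide": [0, 0, 0], "twist": [0, 0, 0], "gripper": 0.1}]}}

```text
t: 36.08
eef_pos: [0.4473, -0.2553, 0.039]
ee_rot: [3.141, -0.001, 0.125]
contact_force: [-0.3, 0.3, -1.0]
grip_width: 0.0214
```

Call:
{"name": "play_rows", "arguments": {"steps": [{"slide": [0, 0, -1.5], "twist": [0, 0, 0], "gripper": 0.1}, {"slide": [0, 0, -1.0], "twist": [0, 0, 0], "gripper": 0.1}, {"slide": [0, 0, 0], "twist": [0, 0, 0], "gripper": 0.1}, {"slide": [0, 0, 0], "twist": [0, 0, 0], "gripper": 0.35}, {"slide": [0, 0, 0], "twist": [0, 0, 0], "gripper": 0.6}, {"slide": [0, 0, 0], "twist": [0, 0, 0], "gripper": 1}, {"slide": [0, 0, 20], "twist": [0, 0, 0], "gripper": 1}, {"slide": [0, 0, 55], "twist": [0, 0, 0], "gripper": 1}, {"slide": [0, 0, 62], "twist": [0, 0, 0], "gripper": 1}, {"slide": [10, 14, 62], "twist": [0, 0, 0], "gripper": 1}, {"slide": [24, 36, 0], "twist": [0, 0, 0], "gripper": 1}, {"slide": [28, 42, 0], "twist": [0, 0, 0], "gripper": 1}, {"slide": [28, 42, 0], "twist": [0, 0, 0], "gripper": 1}, {"slide": [28, 42, 0], "twist": [0, 0, 0], "gripper": 1}, {"slide": [22, 32, 0], "twist": [0, 0, 0], "gripper": 1}, {"slide": [12, 16, 0], "twist": [0, 0, 0], "gripper": 1}, {"slide": [0, 0, 0], "twist": [0, 0, 0], "gripper": 1}, {"slide": [0, 0, 0], "twist": [0, 0, 0], "gripper": 1}]}}

```text
t: 38.33
eef_pos: [0.5975, -0.0339, 0.2327]
ee_rot: [3.14, 0.002, 0.122]
contact_force: [-0.5, -0.7, 0.2]
grip_width: 0.088
```

Call:
{"name": "play_rows", "arguments": {"steps": [{"slide": [2, 2, -25], "twist": [0, 0, 0], "gripper": 1}, {"slide": [0, 0, -25], "twist": [0, 0, 0], "gripper": 1}, {"slide": [0, 0, -14], "twist": [0, 0, 0], "gripper": 1}, {"slide": [0, 0, 0], "twist": [0, 0, 0], "gripper": 0.7}, {"slide": [0, 0, 0], "twist": [0, 0, 0], "gripper": 0.5}, {"slide": [0, 0, 0], "twist": [0, 0, 0], "gripper": 0.4}, {"slide": [0, 0, 0], "twist": [0, 0, 0], "gripper": 0.3}, {"slide": [0, 0, 0], "twist": [0, 0, 0], "gripper": 0.3}, {"slide": [0, 0, 0], "twist": [0, 0, 0], "gripper": 0.3}], "squeeze": 20}}

```text
t: 39.45
eef_pos: [0.6009, -0.0298, 0.1694]
ee_rot: [3.141, -0.001, 0.124]
contact_force: [0.1, -1.0, 2.7]
grip_width: 0.044
```

Call:
{"name": "play_rows", "arguments": {"steps": [{"slide": [0, 0, 4], "twist": [0, 0, 0], "gripper": 0.3}, {"slide": [-1, -1.3, 8], "twist": [0, 0, 0], "gripper": 0.3}, {"slide": [-1.5, -2, 14], "twist": [0, 0, 0], "gripper": 0.3}, {"slide": [-1.5, -2, 20], "twist": [0, 0, 0], "gripper": 0.3}, {"slide": [0, 0, 25], "twist": [0, 0, 0], "gripper": 0.3}, {"slide": [0, 0, 20], "twist": [0, 0, 0], "gripper": 0.3}, {"slide": [0, 0, 0], "twist": [0, 0, 0], "gripper": 0.3}, {"slide": [0, 0, 0], "twist": [0, 0, 0], "gripper": 0.3}]}}

```text
t: 40.45
eef_pos: [0.596, -0.0349, 0.2596]
ee_rot: [3.141, 0.001, 0.125]
contact_force: [-0.1, -0.2, -1.3]
grip_width: 0.0441
```

```bash
python3 - <<'E'
from fit import *
s=readout.read_state(); print(s['t'],np.round(s['eef_pos'],4)); n='scene'
im=snap(n,'scene_l.png')
q=proj(n,[.5957,-.035,.125])[0].astype(int); sl=np.s_[q[1]-25:q[1]+25,q[0]-30:q[0]+30]
for f in 'fhkl':
    m=mask(load(f'scene_{f}.png'),'L')[sl]; r,c=np.where(m); print(f,len(r),np.round([r.mean(),c.mean()],2),r.min(),r.max(),c.min(),c.max())
    print([ (int(np.where(m[k])[0].min()),int(np.where(m[k])[0].max())) if m[k].any() else None for k in range(14,46,3)])
z0=s['eef_pos'][2]-.0843
print(z0,fit(n,mask(im,'C'),C,(.5957,-.035),z0=z0,half=50))
sm=load('scene_l.png'); 
print('stopper', [(d['score'],np.round(d['at']),atz(n,d['at'],.0325)[:2]) for d in vision.tip_of(n,'stopper_mid')])
E
```

```text
40.45 [ 0.596  -0.0349  0.2596]
f 620 [23.79 30.  ] 10 38 17 43
[(17, 41), (18, 41), (20, 40), (21, 40), (21, 40), (19, 42), (18, 43), (20, 41), (28, 31), None, None]
h 424 [28.24 30.46] 18 38 18 43
[None, None, (19, 41), (20, 41), (20, 41), (18, 42), (18, 43), (20, 41), (28, 31), None, None]
k 420 [29.92 30.25] 20 39 18 43
[None, None, (19, 40), (19, 41), (20, 41), (19, 42), (18, 43), (18, 42), (22, 38), None, None]
l 616 [25.14 29.67] 11 39 17 42
[(18, 39), (18, 40), (19, 40), (20, 40), (20, 40), (20, 41), (18, 42), (18, 42), (22, 37), None, None]
0.17533383469443675 (array([ 0.59696793, -0.03409212]), np.float64(304.1875), np.float32(963.0))
stopper [(0.5, array([166., 233.]), array([ 0.45290055, -0.24861465]))]
```

Call:
{"name": "play_rows", "arguments": {"steps": [{"slide": [0, 0, -16], "twist": [0, 0, 0], "gripper": 0.3}, {"slide": [0, 0, -18], "twist": [0, 0, 0], "gripper": 0.3}, {"slide": [0, 0, -18], "twist": [0, 0, 0], "gripper": 0.3}, {"slide": [0, 0, -16], "twist": [0, 0, 0], "gripper": 0.3}, {"slide": [0, 0, -9], "twist": [0, 0, 0], "gripper": 0.3}, {"slide": [0, 0, -5], "twist": [0, 0, 0], "gripper": 0.3}, {"slide": [0, 0, -3], "twist": [0, 0, 0], "gripper": 0.3}, {"slide": [0, 0, -2], "twist": [0, 0, 0], "gripper": 0.3}, {"slide": [0, 0, 0], "twist": [0, 0, 0], "gripper": 0.3}]}}

```text
t: 41.68
eef_pos: [0.5965, -0.0348, 0.1732]
ee_rot: [3.141, -0.0, 0.125]
contact_force: [0.0, 0.9, -0.2]
grip_width: 0.0441
```

Call:
{"name": "play_rows", "arguments": {"steps": [{"slide": [0, 0, -2], "twist": [0, 0, 0], "gripper": 0.3}, {"slide": [0, 0, -1], "twist": [0, 0, 0], "gripper": 0.3}, {"slide": [0, 0, -0.7], "twist": [0, 0, 0], "gripper": 0.3}, {"slide": [0, 0, 0], "twist": [0, 0, 0], "gripper": 0.3}]}}

```text
t: 42.18
eef_pos: [0.5965, -0.0346, 0.1695]
ee_rot: [-3.142, -0.0, 0.125]
contact_force: [-0.3, -0.1, -0.1]
grip_width: 0.0439
```

Call:
{"name": "play_rows", "arguments": {"steps": [{"slide": [0, 0, -0.7], "twist": [0, 0, 0], "gripper": 0.3}, {"slide": [0, 0, -0.7], "twist": [0, 0, 0], "gripper": 0.3}, {"slide": [0, 0, -0.5], "twist": [0, 0, 0], "gripper": 0.3}, {"slide": [0, 0, 0], "twist": [0, 0, 0], "gripper": 0.3}]}}

```text
t: 42.68
eef_pos: [0.5968, -0.0346, 0.1692]
ee_rot: [3.141, -0.001, 0.125]
contact_force: [-3.2, -0.4, 12.7]
grip_width: 0.0438
```

Call:
{"name": "play_rows", "arguments": {"steps": [{"slide": [0, 0, -0.6], "twist": [0, 0, 0], "gripper": 0.3}, {"slide": [0, 0, 0], "twist": [0, 0, 0], "gripper": 0.3}]}}

```text
t: 42.92
eef_pos: [0.5969, -0.0347, 0.1691]
ee_rot: [3.141, -0.002, 0.124]
contact_force: [-4.9, -0.5, 16.1]
grip_width: 0.0436
```

Call:
{"name": "play_rows", "arguments": {"steps": [{"slide": [0, 0, 1.2], "twist": [0, 0, 0], "gripper": 0.3}, {"slide": [0, 0, 0], "twist": [0, 0, 0], "gripper": 0.54}, {"slide": [0, 0, 0], "twist": [0, 0, 0], "gripper": 0.65}, {"slide": [0, 0, 0], "twist": [0, 0, 0], "gripper": 0.85}, {"slide": [0, 0, 0], "twist": [0, 0, 0], "gripper": 1}, {"slide": [0, 0, 15], "twist": [0, 0, 0], "gripper": 1}, {"slide": [0, 0, 30], "twist": [0, 0, 0], "gripper": 1}, {"slide": [0, 0, 25], "twist": [0, 0, 0], "gripper": 1}, {"slide": [-15, -22, 0], "twist": [0, 0, 0], "gripper": 1}, {"slide": [-25, -37, 0], "twist": [0, 0, 0], "gripper": 1}, {"slide": [-27, -40, 0], "twist": [0, 0, 0], "gripper": 1}, {"slide": [-27, -40, -20], "twist": [0, 0, 0], "gripper": 1}, {"slide": [-27, -40, -30], "twist": [0, 0, 0], "gripper": 1}, {"slide": [-18, -27, -30], "twist": [0, 0, 0], "gripper": 1}, {"slide": [-9, -13, -10], "twist": [0, 0, 0], "gripper": 1}, {"slide": [0, 0, 0], "twist": [0, 0, 0], "gripper": 1}, {"slide": [0, 0, 0], "twist": [0, 0, 0], "gripper": 1}]}}

```text
t: 45.05
eef_pos: [0.4507, -0.2525, 0.1492]
ee_rot: [3.141, -0.003, 0.127]
contact_force: [0.1, -0.2, -0.1]
grip_width: 0.0879
```

```bash
python3 m6.py m J L C; python3 m7.py h m; timeout 300 python3 m8.py m; python3 - <<'E'
from fit import *
n='scene'
for f in 'fhklm':
    im=load(f'{n}_{f}.png'); h=cv2.cvtColor(im,cv2.COLOR_RGB2HSV)
    sm=cv2.inRange(h,(0,0,0),(179,255,70))|cv2.inRange(h,(0,130,60),(8,255,255))|cv2.inRange(h,(172,130,60),(179,255,255))
    x,v,s=fit(n,sm,S,(.448,-.2527),half=20); print(f,'stopper',np.round(x,4),round(v),round(s))
E
```

```text
45.05 [ 0.4507 -0.2525  0.1492] [ 0.6   0.7  -0.3   1.97  0.38  0.52 -1.4 ]
top L [ 0.5947 -0.0322] (np.float64(609.9375), np.float32(205.0))
top C [ 0.5952 -0.0352] (np.float64(52.0), np.float32(653.0))
scene L [ 0.5948 -0.034 ] (np.float64(259.5), np.float32(441.0))
scene C [ 0.5957 -0.036 ] (np.float64(98.625), np.float32(609.0))
top J 454 448 38 [78.6 42.  44.  98.  27.  57. ] [79.2 42.5 44.  98.  27.  57. ]
top L 208 205 51 [72.9 41.5 56.  80.  31.  60. ] [72.2 39.7 52.  80.  30.  58. ]
top C 653 653 36 [60.4 48.3 45.  92.  34.  61. ] [60.8 47.9 46.  92.  33.  61. ]
scene J 828 815 19 [ 88.3  45.1  71.  107.   24.   66. ] [ 88.6  45.1  71.  107.   24.   66. ]
scene L 424 441 41 [62.2 45.5 52.  72.  33.  58. ] [62.4 46.1 51.  72.  33.  59. ]
scene C 620 620 60 [ 42.3  43.3  26.  129.   25.   56. ] [ 42.2  43.2  26.  129.   24.   57. ]
m C xyz mm [598.9 -37.3  -0. ] tilt deg [-1.1 -2.3] 126.0
m L xyz mm [598.6 -35.7   2.6] tilt deg [-1.5 -1.8] 55.0
m J xyz mm [597.8 -35.2   2.3] tilt deg [-0.4 -2. ] 214.0
f stopper [ 0.4503 -0.2516] 71 185
h stopper [ 0.4498 -0.2508] 118 275
k stopper [ 0.38   -0.1877] 83 83
l stopper [ 0.4492 -0.2528] 116 250
m stopper [ 0.4484 -0.2524] 115 274
```

Cup, liner and jacket are back on their earlier home positions within about 0.5 px in both cameras. Now the stopper again, this time lifted well above the rim: plug foot at 0.23 or more before moving sideways.

Call:
{"name": "play_rows", "arguments": {"steps": [{"slide": [-2, -1.2, -30], "twist": [0, 0, 0], "gripper": 1}, {"slide": [0, 0, -30], "twist": [0, 0, 0], "gripper": 1}, {"slide": [0, 0, -25], "twist": [0, 0, 0], "gripper": 0.8}, {"slide": [0, 0, -17], "twist": [0, 0, 0], "gripper": 0.7}, {"slide": [0, 0, -10], "twist": [0, 0, 0], "gripper": 0.6}, {"slide": [0, 0, 0], "twist": [0, 0, 0], "gripper": 0.4}, {"slide": [0, 0, 0], "twist": [0, 0, 0], "gripper": 0.3}, {"slide": [0, 0, 0], "twist": [0, 0, 0], "gripper": 0.2}, {"slide": [0, 0, 0], "twist": [0, 0, 0], "gripper": 0.1}, {"slide": [0, 0, 0], "twist": [0, 0, 0], "gripper": 0.1}, {"slide": [0, 0, 0], "twist": [0, 0, 0], "gripper": 0.1}, {"slide": [0, 0, 0], "twist": [0, 0, 0], "gripper": 0.1}], "squeeze": 15}}

```text
t: 46.65
eef_pos: [0.4468, -0.2552, 0.0364]
ee_rot: [3.141, -0.001, 0.125]
contact_force: [0.0, -1.0, 5.4]
grip_width: 0.0217
```

Call:
{"name": "play_rows", "arguments": {"steps": [{"slide": [0, 0, 15], "twist": [0, 0, 0], "gripper": 0.1}, {"slide": [0, 0, 40], "twist": [0, 0, 0], "gripper": 0.1}, {"slide": [0, 0, 55], "twist": [0, 0, 0], "gripper": 0.1}, {"slide": [0, 0, 55], "twist": [0, 0, 0], "gripper": 0.1}, {"slide": [0, 0, 45], "twist": [0, 0, 0], "gripper": 0.1}, {"slide": [0, 0, 20], "twist": [0, 0, 0], "gripper": 0.1}, {"slide": [0, 0, 0], "twist": [0, 0, 0], "gripper": 0.1}, {"slide": [0, 0, 0], "twist": [0, 0, 0], "gripper": 0.1}]}}

```text
t: 47.65
eef_pos: [0.4455, -0.2547, 0.2652]
ee_rot: [-3.141, 0.002, 0.125]
contact_force: [0.6, 0.8, -1.0]
grip_width: 0.0215
```

Call:
{"name": "play_rows", "arguments": {"steps": [{"slide": [10, 14, 0], "twist": [0, 0, 0], "gripper": 0.1}, {"slide": [22, 33, 0], "twist": [0, 0, 0], "gripper": 0.1}, {"slide": [27, 40, 0], "twist": [0, 0, 0], "gripper": 0.1}, {"slide": [27, 40, 0], "twist": [0, 0, 0], "gripper": 0.1}, {"slide": [27, 40, 0], "twist": [0, 0, 0], "gripper": 0.1}, {"slide": [20, 30, 0], "twist": [0, 0, 0], "gripper": 0.1}, {"slide": [11, 15, 0], "twist": [0, 0, 0], "gripper": 0.1}, {"slide": [5, 7, 0], "twist": [0, 0, 0], "gripper": 0.1}, {"slide": [0, 0, 0], "twist": [0, 0, 0], "gripper": 0.1}, {"slide": [0, 0, 0], "twist": [0, 0, 0], "gripper": 0.1}, {"slide": [0, 0, 0], "twist": [0, 0, 0], "gripper": 0.1}]}}

```text
t: 49.02
eef_pos: [0.5951, -0.0373, 0.2661]
ee_rot: [3.141, 0.0, 0.123]
contact_force: [-0.3, -0.2, 0.1]
grip_width: 0.0211
```

```bash
python3 - <<'E'
from fit import *
s=readout.read_state(); print(s['t'],np.round(s['eef_pos'],4))
n='scene'; im=snap(n,'scene_n.png'); h=cv2.cvtColor(im,cv2.COLOR_RGB2HSV); z0=s['eef_pos'][2]-.0365
dk=cv2.inRange(h,(0,0,0),(179,255,60)); rd=cv2.inRange(h,(0,150,40),(8,255,255))|cv2.inRange(h,(172,150,40),(179,255,255))
r,c=np.where(rd[:,220:280]); print('red centre',c.mean()+220,r.mean(),'exp',proj(n,[.596,-.0355,z0+.047])[0])
for z in(.002,.008,.015,.02):
    q=proj(n,[.596,-.0355,z0+z])[0]; x=np.where(dk[int(round(q[1])),220:280])[0]+220; print(np.round(q,1),(x.min(),x.max()) if len(x) else None)
x,f,sm=fit(n,mask(im,'C'),dict(prof=C['prof'][2:]),(.5957,-.0357),z0=.082,half=35); print(x,f,sm)
E
```

```text
49.025 [ 0.5951 -0.0373  0.2661]
red centre 243.16666666666666 173.86458333333334 exp [248.16322982 116.95282448]
[248.7 137.1] (np.int64(244), np.int64(253))
[248.7 134.5] (np.int64(243), np.int64(253))
[248.6 131.4] (np.int64(242), np.int64(254))
[248.5 129.2] (np.int64(241), np.int64(255))
[ 0.59492684 -0.03570365] 80.0625 515.0
```

Call:
{"name": "play_rows", "arguments": {"steps": [{"slide": [0, 1, -12], "twist": [0, 0, 0], "gripper": 0.1}, {"slide": [0, 0, -14], "twist": [0, 0, 0], "gripper": 0.1}, {"slide": [0, 0, -12], "twist": [0, 0, 0], "gripper": 0.1}, {"slide": [0, 0, -7], "twist": [0, 0, 0], "gripper": 0.1}, {"slide": [0, 0, -3], "twist": [0, 0, 0], "gripper": 0.1}, {"slide": [0, 0, 0], "twist": [0, 0, 0], "gripper": 0.1}, {"slide": [0, 0, 0], "twist": [0, 0, 0], "gripper": 0.1}]}}

```text
t: 49.95
eef_pos: [0.5958, -0.0349, 0.2184]
ee_rot: [3.141, -0.001, 0.125]
contact_force: [-0.4, -0.2, -0.7]
grip_width: 0.0215
```

Call:
{"name": "play_rows", "arguments": {"steps": [{"slide": [-0.5, -0.4, -3], "twist": [0, 0, 0], "gripper": 0.1}, {"slide": [0, 0, -2], "twist": [0, 0, 0], "gripper": 0.1}, {"slide": [0, 0, -1], "twist": [0, 0, 0], "gripper": 0.1}, {"slide": [0, 0, -0.6], "twist": [0, 0, 0], "gripper": 0.1}, {"slide": [0, 0, 0], "twist": [0, 0, 0], "gripper": 0.1}]}}

```text
t: 50.58
eef_pos: [0.5952, -0.0353, 0.2119]
ee_rot: [3.141, -0.001, 0.125]
contact_force: [-1.4, 0.6, 4.9]
grip_width: 0.0214
```

Call:
{"name": "play_rows", "arguments": {"steps": [{"slide": [0, 0, -0.3], "twist": [0, 0, 0], "gripper": 0.1}, {"slide": [0, 0, 0], "twist": [0, 0, 0], "gripper": 0.3}, {"slide": [0, 0, 0], "twist": [0, 0, 0], "gripper": 0.4}, {"slide": [0, 0, 0], "twist": [0, 0, 0], "gripper": 0.6}, {"slide": [0, 0, 0], "twist": [0, 0, 0], "gripper": 0.6}, {"slide": [0, 0, 15], "twist": [0, 0, 0], "gripper": 0.6}, {"slide": [0, 0, 30], "twist": [0, 0, 0], "gripper": 0.6}, {"slide": [0, 0, 20], "twist": [0, 0, 0], "gripper": 0.6}, {"slide": [-15, -25, 0], "twist": [0, 0, 0], "gripper": 0.6}, {"slide": [-30, -45, 0], "twist": [0, 0, 0], "gripper": 0.6}, {"slide": [-35, -50, 0], "twist": [0, 0, 0], "gripper": 0.6}, {"slide": [-35, -50, 0], "twist": [0, 0, 0], "gripper": 0.6}, {"slide": [-20, -30, 0], "twist": [0, 0, 0], "gripper": 0.6}, {"slide": [0, 0, 0], "twist": [0, 0, 0], "gripper": 0.6}, {"slide": [0, 0, 0], "twist": [0, 0, 0], "gripper": 0.6}]}}

```text
t: 52.45
eef_pos: [0.461, -0.2346, 0.277]
ee_rot: [3.141, -0.002, 0.126]
contact_force: [0.1, 0.0, 0.4]
grip_width: 0.053
```

```bash
python3 m6.py p J L C; python3 m7.py m p; python3 - <<'E'
from fit import *
for n in('top','scene'):
    im=load(f'{n}_p.png'); h=cv2.cvtColor(im,cv2.COLOR_RGB2HSV)
    sm=cv2.inRange(h,(0,0,0),(179,255,60))|cv2.inRange(h,(0,150,40),(8,255,255))|cv2.inRange(h,(172,150,40),(179,255,255))
    q=proj(n,[.596,-.0355,.225])[0].astype(int)
    x,v,s=fit(n,sm,dict(prof=S['prof'][2:]),(.5957,-.0355),z0=.175,half=22); print(n,q,'stopper',np.round(x,4),round(v),round(s))
    a0,b0=load(f'{n}0.png' if 0 else f'{n[0]}0.png').astype(int),im.astype(int)
    for k,X in dict(reagent=(.768,.103,.06),beaker=(.798,-.103,.04),dishes=(.405,-.003,.018),small=(.44,.39,.02)).items():
        c,r=proj(n,X)[0].astype(int); print(n,k,'mean diff',round(np.abs(a0-b0)[r-22:r+22,c-20:c+20].mean(),1),cv2.phaseCorrelate(a0[r-24:r+24,c-24:c+24].mean(2),b0[r-24:r+24,c-24:c+24].mean(2))[0])
E
```

```text
52.45 [ 0.461  -0.2346  0.277 ] [ 0.65  0.52 -0.42  1.83  0.27  0.85 -1.34]
top L [ 0.5962 -0.0332] (np.float64(614.3125), np.float32(201.0))
top C [ 0.5945 -0.0348] (np.float64(481.1875), np.float32(212.0))
scene L [ 0.5935 -0.0342] (np.float64(259.5), np.float32(440.0))
scene C [ 0.5951 -0.0354] (np.float64(201.5), np.float32(478.0))
top J 448 457 21 [79.2 42.5 44.  98.  27.  57. ] [79.2 42.4 45.  98.  27.  57. ]
top L 205 201 14 [72.2 39.7 52.  80.  30.  58. ] [71.8 39.4 52.  80.  30.  58. ]
top C 653 212 455 [60.8 47.9 46.  92.  33.  61. ] [66.2 45.3 47.  92.  35.  60. ]
scene J 815 813 6 [ 88.6  45.1  71.  107.   24.   66. ] [ 88.5  45.1  71.  107.   24.   66. ]
scene L 441 440 15 [62.4 46.1 51.  72.  33.  59. ] [62.5 46.  50.  73.  33.  59. ]
scene C 620 489 211 [ 42.2  43.2  26.  129.   24.   57. ] [ 43.6  44.5  11.  129.   25.   57. ]
top [326 202] stopper [ 0.5933 -0.0352] 97 532
top reagent mean diff 4.2 (-0.001073875480638975, 0.04040591745117794)
top beaker mean diff 4.1 (-0.006139840444120637, -0.002125901233227978)
top dishes mean diff 4.4 (-0.11308127807160417, 0.04376479952070156)
top small mean diff 4.3 (-0.025105432764338076, 0.039872457531270555)
scene [248 139] stopper [ 0.5971 -0.035 ] 93 271
scene reagent mean diff 1.7 (-0.08293604446800273, -0.00021206614188074013)
scene beaker mean diff 1.3 (0.02021523844910078, -0.015151430249378706)
scene dishes mean diff 1.2 (0.0186352383839008, -0.08041466358561422)
scene small mean diff 1.7 (-0.03447116810658457, -0.0454494811983146)
```

No pictures left, so this last check of the stopper's height and tilt is numeric: red knob and black flange against the seated model.

```bash
python3 - <<'E'
from fit import *
for n in('top','scene'):
    im=load(f'{n}_p.png'); h=cv2.cvtColor(im,cv2.COLOR_RGB2HSV)
    rd=cv2.inRange(h,(0,150,40),(7,255,255))|cv2.inRange(h,(172,150,40),(179,255,255)); dk=cv2.inRange(h,(0,0,0),(179,255,60))
    q=proj(n,[.5955,-.0355,.21])[0].astype(int); b=(q[0]-25,q[1]-30,50,60); sl=np.s_[b[1]:b[1]+60,b[0]:b[0]+50]
    kn=render(n,dict(prof=S['prof'][4:]),(.5955,-.0355),.175,b); fl=render(n,dict(prof=S['prof'][2:4]),(.5955,-.0355),.175,b)*(1-kn)
    for nm,e,m in(('knob',kn,rd[sl]),('flange',fl,dk[sl])):
        m=m>0; f=lambda w:np.round([np.where(w)[0].min(),np.where(w)[0].max(),np.where(w)[1].min(),np.where(w)[1].max(),np.where(w)[0].mean(),np.where(w)[1].mean(),w.sum()],1)
        print(n,nm,'model',f(e>.5),'seen',f(m))
    for row in range(14,52,2): print(row+b[1],''.join('R' if rd[sl][row,k] else '#' if dk[sl][row,k] else 'c' if mask(im,'C')[sl][row,k] else '.' for k in range(50))) if n=='scene' else None
E
```

```text
top knob model [ 22.   37.   20.   33.   29.3  26.6 170. ] seen [ 22.   33.   22.   33.   27.7  27.7 113. ]
top flange model [ 20.   44.   13.   38.   33.1  25.1 345. ] seen [ 20.   58.    7.   38.   38.2  23.  485. ]
scene knob model [ 16.   34.   20.   30.   24.7  25.1 193. ] seen [ 17.   52.   21.   34.   25.8  25.3 137. ]
scene flange model [ 28.   39.   15.   36.   34.6  25.4 152. ] seen [ 29.   51.   16.   35.   34.8  26.  149. ]
130 ..................................................
132 ......................ccccccc.....................
134 .....................cRRRRRRRc....................
136 .....................cRRRRRRRc....................
138 .....................cRRRRRRRc....................
140 .....................cRRRRRRRR....................
142 .....................cRRRRRRRR....................
144 .....................cRRRRRRRRc...................
146 ..................###RRRRRRRRRR###................
148 ................#####RRRRRRRRR######..............
150 ................####################..............
152 .................##################...............
154 .................ccc#R##########cccc..............
156 .................ccccccccccccccccccc..............
158 .................ccccccccccccccccccc..............
160 .................ccccccccccccccccccc..............
162 .................ccccccccccccccccc#c..............
164 .................ccccccccccccccccccc..............
166 ...............cccccccccccccccccc##ccc............
```

Knob and flange match the seated, upright model: flange rows 29–39 seen against 28–39, symmetric on the rim. Handing in.

```bash
python3 -c "
from cell import job_done; print(job_done())"
```

```text
the job is handed in; nothing more can be done
None
```

The calorimeter is assembled on the stirrer and handed in at about 52.5 s. The order was the larger blue jacket on the pegs, then the yellow liner, the copper cup and the stopper. Each piece was lowered to a light contact and released before the next.

**What went wrong:** on the first stopper approach I lifted too little. The plug pushed the stack over about 11° towards +y. I backed off slowly and it rocked back, leaving the cup and liner about 4–6 mm off. My fits disagreed on whether the liner was cocked or only shifted. I set the stopper back on the bench, lifted the cup out, lowered it centred and pressed it down with about 16 N. I did not regrip the liner itself. The second stopper approach was clear of the rim.

**Last checks** (numeric only, because the 12-picture limit was used up):
- **Jacket, liner and cup:** before the stopper went on, the jacket and cup were within about 0.6 px of their home positions in both cameras. The liner agreed in the scene view; in the top view, where the cup mostly hides it, its centre differed by 1.8 px. The jacket and liner did not shift when the stopper went on.
- **Stopper:** in the scene view the knob and flange match the seated upright model within about 1 px. It made contact at the expected height (tool at 0.2119 m, 0.2115 m expected). The top-view colour masks were too contaminated to confirm it.
- **Level:** the free-tilt fits scatter by 1–2°, so they are only weak proof that everything is level.
- **Bottle, beaker and dishes:** they had not moved (0.11 px or less).

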